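# Zero the coffee mill's grind ring and back it off

### The job

The cordless coffee mill has been left lying on its side. Stand it gently upright in the square recess of its charging base, turn the adjusting ring at its top closed (clockwise seen from above) until it stops because the burrs touch, then back it off three clicks. Leave the mill standing in the base and the other things where they are.

Things in the scene. Friction and masses are not known exactly. Their poses are not given: they have to be found in the camera images.
- mill: cordless coffee mill, 164 mm long, 0.6 to 0.9 kg, at first lying head towards the robot, on one side of its foot and the ring, axis 30 mm above the table. Origin: on its axis, half way along (82 mm from each end). z axis: along it, from foot to head (up when it stands). From the foot: 60 x 60 mm square rubber foot, 14 mm thick; round aluminium body, 52 mm diameter, up to 137 mm; then the ring.
- ring_mid (a point): centre of the black adjusting ring at the mill's head: on the axis, 69 mm from the mill's origin (151 mm above the foot's underside). The ring is round, 60 mm diameter, 26 mm tall, from 138 to 164 mm above the foot's underside; it can be gripped across any diameter. Inside it the fixed lid, with a bar 4 mm proud of the top.
- ring (a joint): turn of the ring (rad): 0 = burrs touch, a hard stop; grows as it opens, anticlockwise seen from above the head, to 4.6. A click each 24 degrees: rests at 0, 0.419, 0.838, 1.257..., into which it settles when let go. Starts five to seven clicks open. A click takes about 0.1 N m to turn; loose on a table the mill would turn with it. In the base it has up to 4 degrees of play each way.
- base: the mill's charging base, fixed on a 180 mm square non-slip mat 3 mm thick: black, 110 x 110 mm, its top 17 mm above the table. In its middle a square recess for the foot, 64 x 64 mm, 10 mm deep (floor 7 mm above the table), mouth flared by 5 mm: the foot fits in any of four ways and cannot turn. Origin: centre of the mat's underside; x and y along the recess's sides, z up.
- mug: white ceramic mug, 80 mm diameter, 90 mm tall, between the mill and the base; origin at the centre of its underside. Leave it alone.
- bean_jar: amber glass jar with a steel cap, 74 mm diameter, 130 mm tall; origin at the centre of its underside. Leave it alone.
- stapler: grey stapler 140 mm long, 55 mm tall, behind; origin at the centre of its underside. Leave it alone.
- sugar_pot: round white lidded sugar pot, 64 mm diameter, 77 mm tall, at the right; origin at the centre of its underside. Leave it alone.
- scoop: wooden-handled spoon 160 mm long lying at the left; origin under its middle. Leave it alone.

How it is judged:
By the outcome, as a careful person would: the job done as asked, in the order asked, and still so for the second after the job is handed in, with the robot touching nothing.
It also fails if it takes over 67 s, if anything falls off the work surface, if the arm or the gripper's body presses on something with over 40 N, if the wrist force passes 120 N, or if a joint passes its speed limit or range.

### The arm

A 6-joint arm with a two-finger parallel gripper is mounted at the origin on the work surface. World frame = base frame: x ahead of the robot, y to its left, z up, the work surface at z = 0. Lengths are in mm, angles in rad, forces in N, time in s.
With the tool pointing down it reaches from about 400 to 925 mm from the base axis. Payload 12.5 kg.
Tool frame: the origin (TCP) lies on the mounting face of the last link; the fingertips stand 190 mm ahead of it and the grasp point (between the pads) lies 171 mm ahead of it (env.grasp_offset is the distance from the TCP to the grasp point, in mm); z points along the fingers, y is the direction in which the jaws open and shut (so a half turn about z gives the same grasp; the last joint's range is limited). The gripper opens to 95 mm and grips with 3 to 60 N. Pads are 20 mm wide; open, the fingers measure 119 mm over their backs; the gripper's body (75 mm by 180 mm) begins 59 mm behind the grasp point.
Start: joints at [-1.32, 0.491, 1.559, -0, 1.092, -0.106], TCP at [218.318, -585.63, 404.761] pointing down, gripper open.
Joint ranges: [-3.1, 3.1], [-0.84, 2.19], [0.05, 2.79], [-1.13, 4.28], [0.06, 2.93], [-2.69, 2.69]. Speed limits (rad/s): [2.22, 2.22, 2.79, 3.14, 3.14, 3.14].

### API

Orientations are given as [roll, pitch, yaw] about the fixed x, y, z axes, in that order (R = Rz(yaw) Ry(pitch) Rx(roll)).
In Python, from cell import env, viewer gives the robot as it stands.
- The arm moves only by the tool play_rows, never from a script. Its argument "increments" is a list of rows, each an object of numbers: "dx", "dy", "dz": the shift along the tool's x, y, z in mm; "rx", "ry", "rz": the turn, a rotation vector about the tool's x, y, z in units of 6 degrees (1.0 is 6 degrees). A call has 1 to 8 rows; each row is the pose to reach, as a shift and turn from the pose measured when the call began, along the tool's axes at that moment; what a row does not reach only later rows make up. A row lasts 1/12 s, in which the tool goes at most 41.7 mm and 7.16 degrees, less where a joint would pass 70% of its speed; a pose out of reach is approached as far as the arm can. A call with a gripper value outside its range is refused whole. "fingers" is the opening, from 0 (shut) to 1 (fully open), set as the call begins (left out, the last holds). The fingers move at their own pace and stop on an object; the grip force is fixed at half the most. Time passes only in rows, so rows that repeat a pose let the fingers close. It gives the time, the measured TCP pose, the force and the opening at its end, in the units of the state.
- env.state(): the state, without advancing time (a new reading comes with each control period).
- viewer.read_camera(name): name is "scene" or "side" or "wrist"; returns a dict with "image" (480x640x3 uint8, red, green, blue), "fx", "fy", "cx", "cy" (pixels), "k1" (the pictures are not rectified: a ray, as slopes to the right and down, at radius r is drawn at 1 + k1 r^2 times it, then the intrinsics apply), "rvec" (rotation vector, rad) and "tvec" (3), from world to camera coordinates, as OpenCV has them. Camera axes: x right, y down, z forward; pixel columns grow to the right and rows downward; lengths in mm; the calibration is good to about 2 mm. A picture is of the moment at which its call begins. There is no depth.
- env.job_done(): hands the job in, once; it reports no verdict.
The state is a dict: "t": time; "joints": joint angles; "qvel": joint speeds; "tau": joint torques, N m; "eef_pos": TCP position; "tcp_rot": TCP orientation; "ft_force": force on the tool from outside, world axes, zero at the start; "moment": the same for the moment, N m; "opening": opening from 0.0 (shut) to 1.0 (fully open).
Only numpy, scipy, OpenCV 4.12 (cv2) and the standard library are available. Lean on these libraries where they do the work, as an engineer would, in place of code of your own. Each camera call takes 0.05 s, during which the arm holds its last target.

## Working session

There is one attempt and no reset: what is moved stays moved. The work goes in short steps, Python scripts to look and compute and a tool call to move; the robot and the scene stay as the last step left them, time stands still between calls to the robot, and variables do not carry over. Pictures are saved under pics/ and viewed, and the job is handed in when it is done.

Besides the shell and the picture viewer there is one more tool, called by a JSON object that holds its "fn" and its "kwargs". play_rows: Moves the arm, as the interface text tells. Its arguments: {"type":"object","properties":{"increments":{"type":"array","items":{"type":"object","properties":{"dx":{"type":"number"},"dy":{"type":"number"},"dz":{"type":"number"},"rx":{"type":"number"},"ry":{"type":"number"},"rz":{"type":"number"}}}},"fingers":{"type":"number"}},"required":["increments"]}

```bash
ls; mkdir -p pics; cat > h.py <<'E'
import numpy as np, cv2
from scipy.spatial.transform import Rotation as R
from cell import env, viewer
def cam(n,fn=None):
    c=viewer.read_camera(n)
    if fn: cv2.imwrite('pics/'+fn,cv2.cvtColor(c['image'],cv2.COLOR_RGB2BGR))
    import pickle; d={k:c[k] for k in c}; pickle.dump(d,open((fn or n)+'.pkl','wb'))
    return c
E
python3 - <<'E'
from h import *
for n in ['scene','side','wrist']:
    c=cam(n,n+'0.png'); print(n,{k:c[k] for k in c if k!='image'})
print(env.state(), env.grasp_offset)
E
```

```text
pics
scene {'fx': 459.80120626165973, 'fy': 459.80120626165973, 'cx': 313.80840943424175, 'cy': 234.7858307373253, 'k1': 0.01239365461231228, 'rvec': array([ 2.31655493,  0.97560648, -0.35901657]), 'tvec': array([-422.38473007, -326.06583835, 1580.69978541])}
side {'fx': 498.37384427976014, 'fy': 498.37384427976014, 'cx': 325.65784314844825, 'cy': 235.38005372475934, 'k1': -0.13940963202523612, 'rvec': array([ 0.61790996, -2.56746413,  1.25928491]), 'tvec': array([ 531.40651224,  227.72316978, 1007.5938533 ])}
wrist {'fx': 341.27891177597326, 'fy': 341.27891177597326, 'cx': 316.42553374827185, 'cy': 240.92612159665364, 'k1': -0.03541687459658709, 'rvec': array([-2.39086416,  1.65963513,  0.22944386]), 'tvec': array([-624.70487628,  -31.89318626,  390.47831366])}
{'t': 0.15, 'joints': array([-1.31960737e+00,  4.91426204e-01,  1.55927104e+00,  3.07245177e-06,
        1.09170236e+00, -1.05626613e-01]), 'qvel': array([-0.00085147, -0.00197489, -0.0025267 ,  0.00017464, -0.00027581,
        0.0005873 ]), 'tau': array([ 6.03859917e-04, -6.12899780e+01, -2.58276165e+01,  6.92498870e-02,
        4.73278749e-02, -8.37842367e-05]), 'eef_pos': array([ 218.31208071, -585.62587797,  404.3059843 ]), 'tcp_rot': array([-3.14079049e+00, -8.77868435e-05,  3.56814119e-01]), 'ft_force': array([ 0.54785719, -0.43283988, -0.13639504]), 'moment': array([-0.04777451,  0.00138231, -0.0111773 ]), 'opening': 1.0028911561148925} 171.3
```

View pics/scene0.png

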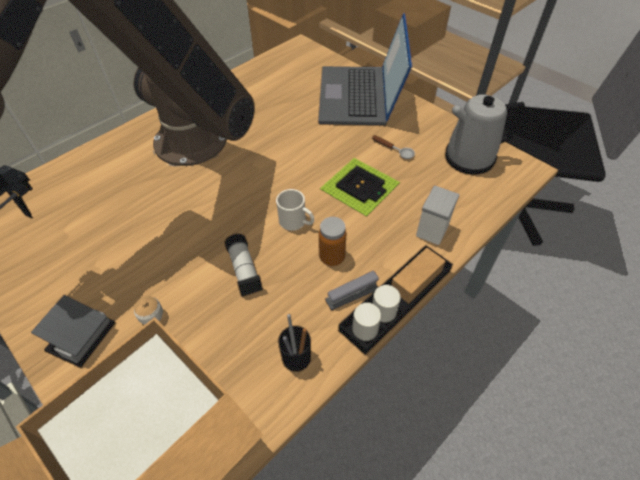

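View pics/side0.png

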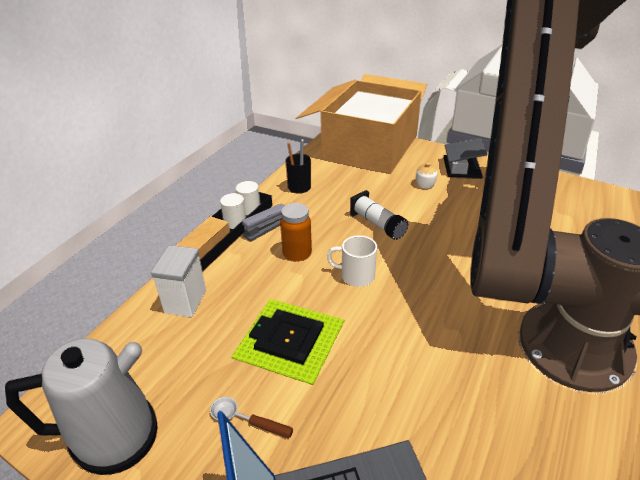

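View pics/wrist0.png

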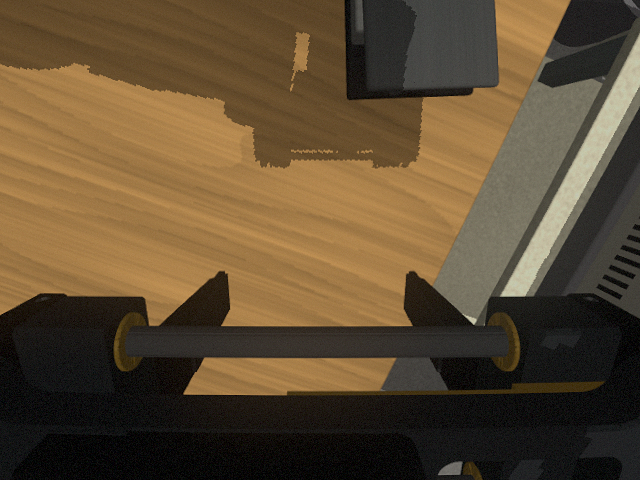

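```bash
python3 - <<'E'
import cv2
a=cv2.imread('pics/scene0.png');b=cv2.imread('pics/side0.png')
def crop(im,x,y,w,h,s,fn): cv2.imwrite('pics/'+fn,cv2.resize(im[y:y+h,x:x+w],None,fx=s,fy=s,interpolation=cv2.INTER_CUBIC))
crop(a,200,220,100,80,8,'c1.png');crop(a,310,150,100,75,8,'c2.png')
crop(b,335,180,100,75,8,'c3.png');crop(b,225,290,130,97,6,'c4.png')
E
```

```text
(no output)
```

View pics/c1.png

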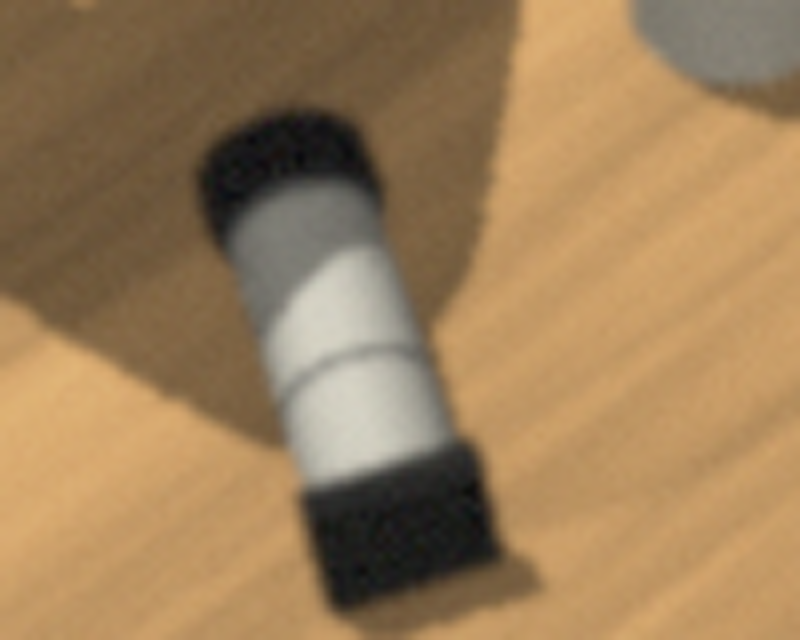

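View pics/c2.png

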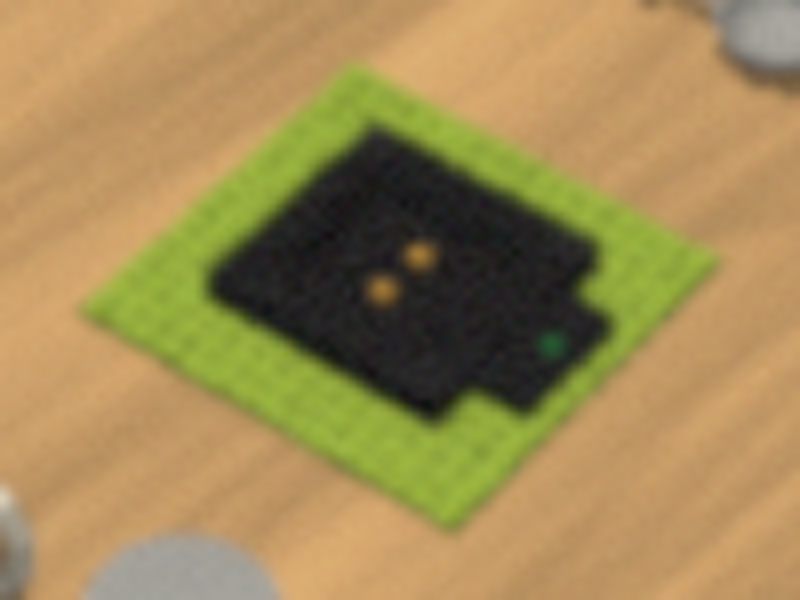

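View pics/c3.png

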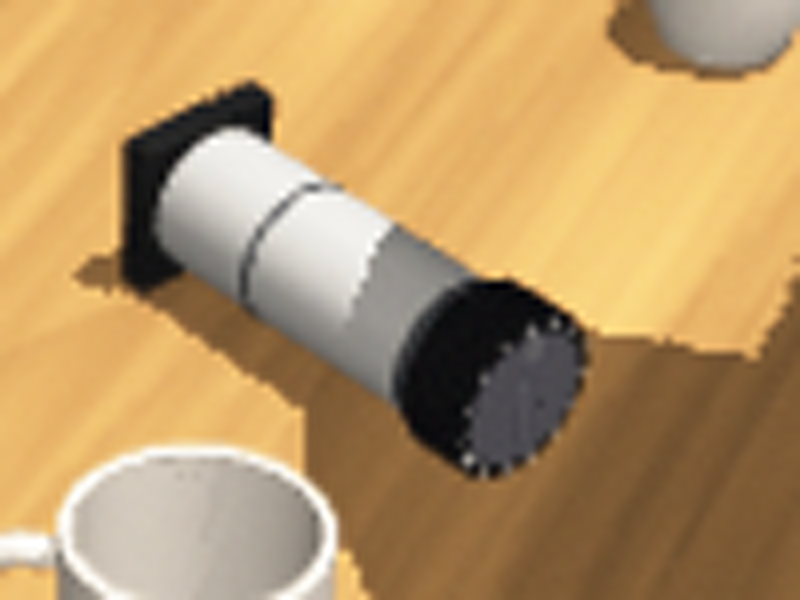

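View pics/c4.png

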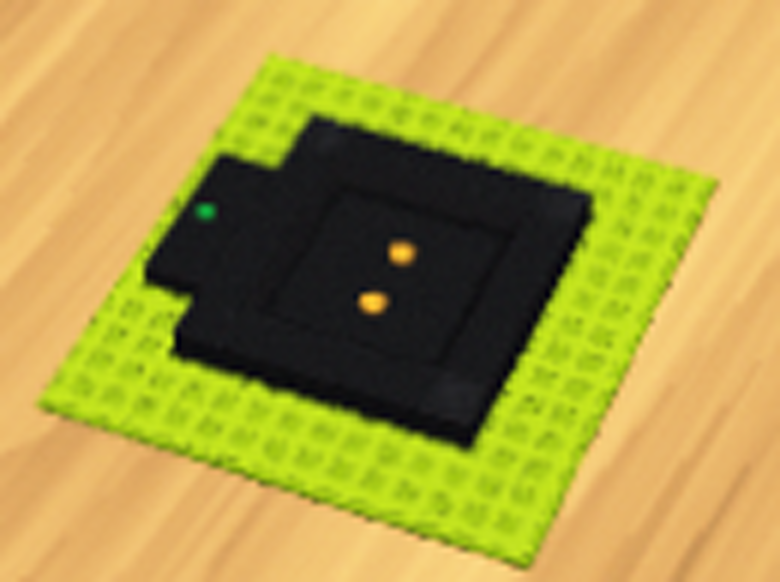

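```bash
cat >> h.py <<'E'
import pickle
def load(fn): return pickle.load(open(fn+'.pkl','rb'))
def ray(c,u,v):
    Rm=cv2.Rodrigues(np.array(c['rvec']))[0]; K=np.array([[c['fx'],0,c['cx']],[0,c['fy'],c['cy']],[0,0,1.]])
    p=cv2.undistortPoints(np.array([[[u,v]]],float),K,np.array([c['k1'],0,0,0.]),None)[0,0]
    return -Rm.T@np.array(c['tvec']), Rm.T@np.array([p[0],p[1],1])
def onz(c,u,v,z):
    o,d=ray(c,u,v); return o+d*(z-o[2])/d[2]
def tri(obs):
    A=np.zeros((3,3));b=np.zeros(3)
    for c,u,v in obs:
        o,d=ray(c,u,v); d=d/np.linalg.norm(d); P=np.eye(3)-np.outer(d,d); A+=P;b+=P@o
    x=np.linalg.solve(A,b)
    return x
def proj(c,X):
    K=np.array([[c['fx'],0,c['cx']],[0,c['fy'],c['cy']],[0,0,1.]])
    return cv2.projectPoints(np.array(X,float).reshape(-1,1,3),np.array(c['rvec']),np.array(c['tvec']),K,np.array([c['k1'],0,0,0.]))[0][:,0]
E
python3 - <<'E'
from h import *
np.set_printoptions(precision=1,suppress=True)
s=load('scene0.png');d=load('side0.png')
f=lambda L,k,x,y:[((a+.5)/k-.5+x,(b+.5)/k-.5+y) for a,b in L]
S=f([(355,65),(718,260),(452,530),(85,308)],8,310,150)
D=f([(270,55),(718,180),(530,567),(42,405)],6,225,290)
print('scene cam',ray(s,0,0)[0],'side',ray(d,0,0)[0])
for p in S: print('S',onz(s,*p,3))
for p in D: print('D',onz(d,*p,3))
A=np.array([onz(s,*p,3) for p in S]);B=np.array([onz(d,*p,3) for p in D])
print(A.mean(0),B.mean(0))
# match
for i,p in enumerate(S):
    j=np.argmin(np.linalg.norm(B-A[i],axis=1)); print('tri',i,j,tri([(s,*p),(d,*D[j])]))
F=f([(305,490),(475,440),(500,555),(335,610)],8,200,220)
for p in F: print('foot',onz(s,*p,60))
G=f([(495,285),(585,365),(490,475),(525,390)],8,335,180)
for p in G: print('ringend D',onz(d,*p,30))
for pS,pD in [((500,555),(270,90)),((475,440),(240,130))]:
  pass
E
```

```text
scene cam [1191.7 -537.6 1036.5] side [164.1 826.2 799.9]
S [459. 327.   3.]
S [634.8 345.3   3. ]
S [654.4 169.3   3. ]
S [478.8 152.6   3. ]
D [649.8 175.9   3. ]
D [472.  156.7   3. ]
D [452.9 334.1   3. ]
D [629.3 352.4   3. ]
[556.7 248.5   3. ] [551.  254.8   3. ]
tri 0 2 [455.  331.1  -2.2]
tri 1 3 [632.1 349.5  -1.9]
tri 2 0 [652.3 172.3  -1.3]
tri 3 1 [474.7 154.5  -0.9]
foot [ 600.9 -256.7   60. ]
foot [ 624.1 -206.8   60. ]
foot [ 662.2 -228.4   60. ]
foot [ 641.7 -277.1   60. ]
ringend D [ 499.3 -221.9   30. ]
ringend D [ 456.9 -192.9   30. ]
ringend D [ 463.8 -124.4   30. ]
ringend D [ 469.7 -171.3   30. ]
```

```bash
python3 - <<'E'
from h import *
np.set_printoptions(precision=2,suppress=True)
w=load('wrist0.png'); st=env.state()
T=R.from_euler('xyz',st['tcp_rot']).as_matrix(); print(T)
o,_=ray(w,320,240); Rm=cv2.Rodrigues(np.array(w['rvec']))[0]
print('cam in tool',T.T@(o-st['eef_pos'])); print('cam axes in tool (cols x,y,z)',T.T@Rm.T)
s=load('scene0.png');d=load('side0.png')
f=lambda p,k,x,y:((p[0]+.5)/k-.5+x,(p[1]+.5)/k-.5+y)
# foot underside bottom edge z=0, top head-side edge z=60
for p,z in [((335,610),0),((500,555),0),((305,490),60),((475,440),60)]: print(p,onz(s,*f(p,8,200,220),z))
# ring end-ish
print('mug S',onz(s,291,196,90),onz(s,291,222,0),'D',onz(d,360,247,90),onz(d,360,277,0))
print('jar',onz(s,333,228,130),onz(d,295,212,130))
print('scoop',onz(s,378,139,8),onz(s,406,154,8),onz(d,287,432,8),onz(d,222,409,8))
print('stapler',onz(s,352,290,40)); print('greybox',onz(s,437,240,0),onz(d,180,310,0)); print('laptop',onz(s,322,122,0),onz(s,385,122,0),onz(s,406,18,200))
print('pot',onz(s,149,312,40),onz(d,427,178,40))
E
```

```text
[[ 0.94  0.35 -0.  ]
 [ 0.35 -0.94  0.  ]
 [ 0.   -0.   -1.  ]]
cam in tool [74.27  0.45 20.81]
cam axes in tool (cols x,y,z) [[ 0.   -0.96 -0.27]
 [ 1.    0.   -0.  ]
 [ 0.   -0.27  0.96]]
(335, 610) [ 607.88 -261.04    0.  ]
(500, 555) [ 629.66 -209.39    0.  ]
(305, 490) [ 600.95 -256.73   60.  ]
(475, 440) [ 624.12 -206.76   60.  ]
mug S [502.92  15.16  90.  ] [514.15  -1.93   0.  ] D [502.47  13.97  90.  ] [498.88  14.37  -0.  ]
jar [688.74  -6.86 130.  ] [673.21   8.96 130.  ]
scoop [457.14 447.49   8.  ] [570.98 455.64   8.  ] [443.07 447.63   8.  ] [572.09 462.95   8.  ]
stapler [812.66 -62.85  40.  ]
greybox [853.4  246.11   0.  ] [811.78 296.63   0.  ]
laptop [251.32 384.82   0.  ] [409.06 540.9    0.  ] [229.03 834.28 200.  ]
pot [ 507.09 -461.44   40.  ] [ 481.68 -427.87   40.  ]
```

{"fn": "play_rows", "kwargs": {"increments": [{"dx":27,"dy":-15,"rz":-1.1},{"dx":54,"dy":-30,"rz":-2.2},{"dx":81,"dy":-45,"rz":-3.3},{"dx":108,"dy":-60,"rz":-4.4},{"dx":135,"dy":-75,"rz":-5.5},{"dx":162,"dy":-90,"rz":-6.6},{"dx":189,"dy":-105,"rz":-7.7},{"dx":216,"dy":-120,"rz":-8.8}]}}

```text
invalid input
```

{"fn": "play_rows", "kwargs": {"increments": [{"dx":27,"dy":-15,"dz":0,"rx":0,"ry":0,"rz":-1.1},{"dx":54,"dy":-30,"dz":0,"rx":0,"ry":0,"rz":-2.2},{"dx":81,"dy":-45,"dz":0,"rx":0,"ry":0,"rz":-3.3},{"dx":108,"dy":-60,"dz":0,"rx":0,"ry":0,"rz":-4.4},{"dx":135,"dy":-75,"dz":0,"rx":0,"ry":0,"rz":-5.5},{"dx":162,"dy":-90,"dz":0,"rx":0,"ry":0,"rz":-6.6},{"dx":189,"dy":-105,"dz":0,"rx":0,"ry":0,"rz":-7.7},{"dx":216,"dy":-120,"dz":0,"rx":0,"ry":0,"rz":-8.8}], "fingers": 1.0}}

```text
t: 0.82
eef_pos: [379.5, -396.5, 404.3]
tcp_rot: [-3.141, -0.001, 1.284]
ft_force: [0.0, -0.8, 0.0]
opening: 1.002
```

{"fn": "play_rows", "kwargs": {"increments": [{"dx":29,"dy":13,"dz":0,"rx":0,"ry":0,"rz":-1.1},{"dx":58,"dy":26,"dz":0,"rx":0,"ry":0,"rz":-2.2},{"dx":87,"dy":39,"dz":0,"rx":0,"ry":0,"rz":-3.3},{"dx":116,"dy":52,"dz":0,"rx":0,"ry":0,"rz":-4.4},{"dx":145,"dy":65,"dz":0,"rx":0,"ry":0,"rz":-5.5},{"dx":174,"dy":78,"dz":0,"rx":0,"ry":0,"rz":-6.6},{"dx":203,"dy":91,"dz":0,"rx":0,"ry":0,"rz":-7.7},{"dx":232,"dy":102,"dz":0,"rx":0,"ry":0,"rz":-8.8}], "fingers": 1.0}}

```text
t: 1.48
eef_pos: [544.0, -201.4, 404.3]
tcp_rot: [3.141, -0.001, 2.211]
ft_force: [0.2, -1.2, -0.7]
opening: 0.997
```

{"fn": "play_rows", "kwargs": {"increments": [{"dx":0,"dy":0,"dz":0,"rx":0,"ry":0,"rz":-1.1},{"dx":0,"dy":0,"dz":0,"rx":0,"ry":0,"rz":-2.2},{"dx":0,"dy":0,"dz":0,"rx":0,"ry":0,"rz":-3.3},{"dx":0,"dy":0,"dz":0,"rx":0,"ry":0,"rz":-4.4},{"dx":0,"dy":0,"dz":0,"rx":0,"ry":0,"rz":-5.2},{"dx":0,"dy":0,"dz":0,"rx":0,"ry":0,"rz":-5.2},{"dx":0,"dy":0,"dz":0,"rx":0,"ry":0,"rz":-5.2}], "fingers": 1.0}}

```text
t: 2.07
eef_pos: [544.0, -201.4, 404.2]
tcp_rot: [3.141, -0.001, 2.753]
ft_force: [-0.5, -0.6, 0.5]
opening: 0.996
```

```bash
python3 - <<'E'
from h import *
np.set_printoptions(precision=3,suppress=True)
cam('wrist','w1.png'); cam('side','d1.png'); print(env.state())
E
```

```text
{'t': 2.1667, 'joints': array([-0.469,  0.428,  1.672,  0.001,  1.043, -1.651]), 'qvel': array([ 0.   , -0.001, -0.   ,  0.001, -0.001, -0.011]), 'tau': array([  0.029, -56.038, -24.905,  -0.034,   0.083,  -0.016]), 'eef_pos': array([ 543.956, -201.444,  404.236]), 'tcp_rot': array([ 3.141, -0.001,  2.753]), 'ft_force': array([-0.491,  0.093, -0.323]), 'moment': array([ 0.058, -0.143,  0.006]), 'opening': 0.9990101433272549}
```

View pics/w1.png

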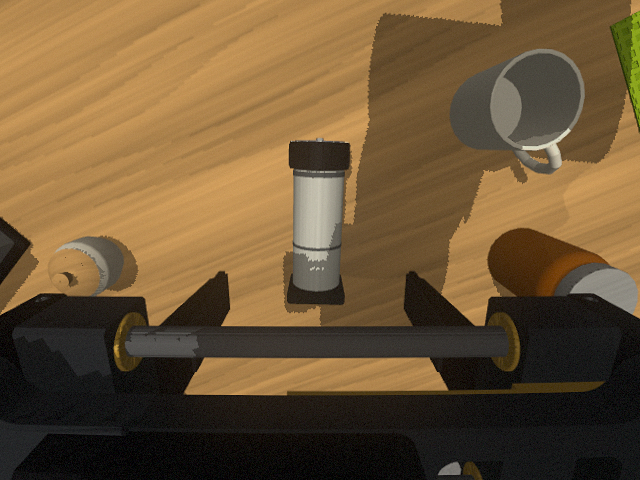

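View pics/d1.png

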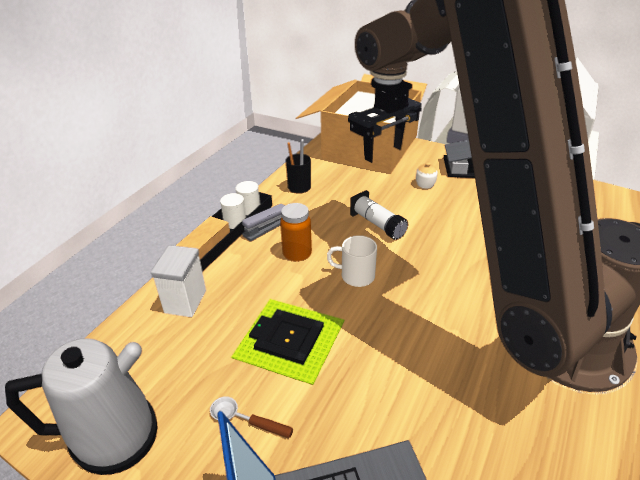

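```bash
python3 - <<'E'
from h import *
np.set_printoptions(precision=1,suppress=True)
im=cv2.imread('pics/w1.png'); cv2.imwrite('pics/c5.png',cv2.resize(im[130:315,270:370],None,fx=3.2,fy=3.2,interpolation=cv2.INTER_CUBIC))
b=cv2.imread('pics/d1.png'); cv2.imwrite('pics/c6.png',cv2.resize(b[180:255,335:435],None,fx=8,fy=8,interpolation=cv2.INTER_CUBIC))
w=load('w1.png')
for u in (289,350): print(onz(w,u,157,30))
for u in (294,341): print(onz(w,u,240,30))
for v in (275,303): 
  for u in (288,344): print('foot',v,onz(w,u,v,60))
print(onz(w,319,141,60))
E
```

```text
[ 471.7 -202.6   30. ]
[ 495.  -145.6   30. ]
[ 553.3 -232.1   30. ]
[ 572.5 -185.4   30. ]
foot 275 [ 578.  -247.3   60. ]
foot 275 [ 599.4 -194.9   60. ]
foot 303 [ 606.4 -259.7   60. ]
foot 303 [ 628.4 -206.    60. ]
[ 469.2 -169.1   60. ]
```

View pics/c5.png

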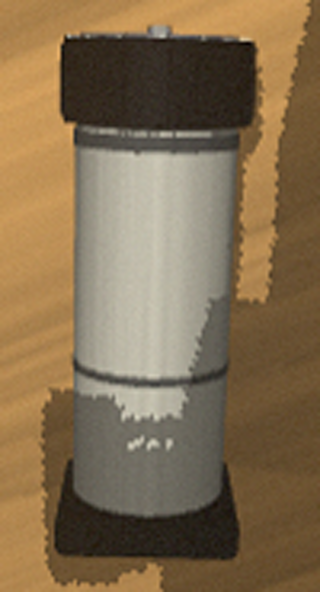

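View pics/c6.png

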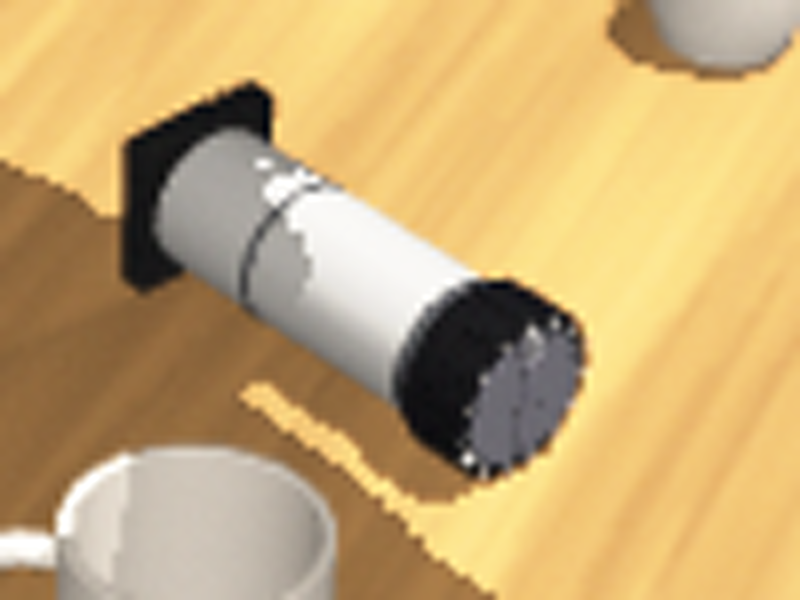

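```bash
python3 - <<'E'
from h import *
im=cv2.imread('pics/scene0.png'); cv2.imwrite('pics/c7.png',cv2.resize(im[175:265,390:510],None,fx=6,fy=6,interpolation=cv2.INTER_CUBIC))
b=cv2.imread('pics/d1.png'); cv2.imwrite('pics/c8.png',cv2.resize(b[235:325,140:260],None,fx=6,fy=6,interpolation=cv2.INTER_CUBIC))
E
```

```text
(no output)
```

View pics/c7.png

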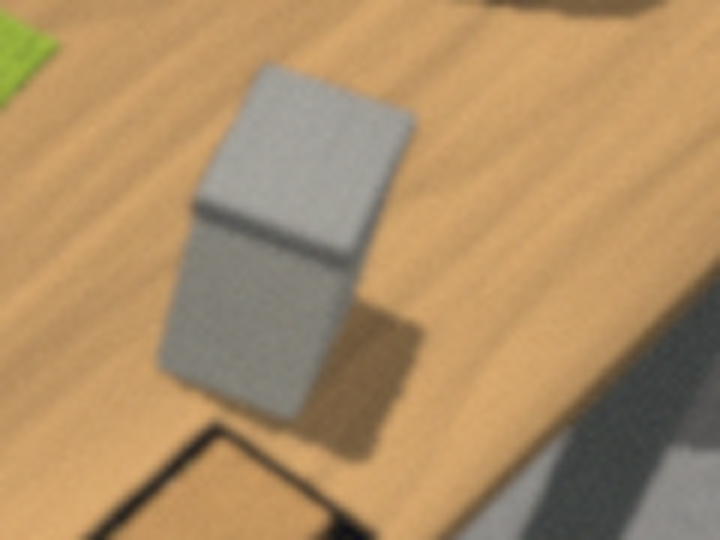

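View pics/c8.png

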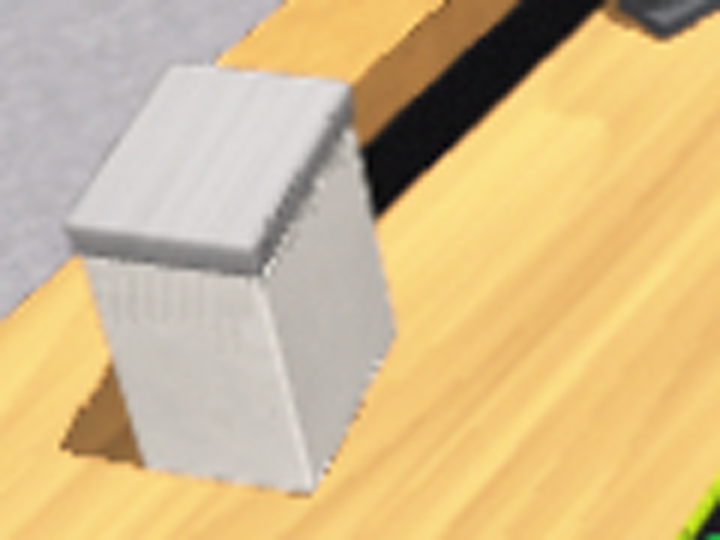

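```bash
python3 - <<'E'
from h import *
np.set_printoptions(precision=1,suppress=True)
s=load('scene0.png');d=load('d1.png')
S=[(390+a/6,175+b/6) for a,b in [(268,65),(415,115),(352,260),(195,205)]]
D=[(140+a/6,235+b/6) for a,b in [(170,68),(352,88),(262,262),(68,238)]]
for p in S: print('S',onz(s,*p,110))
for p in D: print('D',onz(d,*p,110))
B=np.array([onz(d,*p,110) for p in D])
for p in S:
    j=np.argmin(np.linalg.norm(B-onz(s,*p,110),axis=1)); print(j,tri([(s,*p),(d,*D[j])]))
E
```

```text
S [770.6 311.5 110. ]
S [836.5 332.9 110. ]
S [867.6 242.2 110. ]
S [800.  219.4 110. ]
D [876.9 228.  110. ]
D [807.1 205.8 110. ]
D [774.9 295.8 110. ]
D [845.1 318.3 110. ]
2 [771.7 302.6 117. ]
3 [838.7 324.5 117.8]
0 [869.7 235.  117.7]
1 [802.  212.7 116.9]
```

{"fn": "play_rows", "kwargs": {"increments": [{"dx":13,"dy":0,"dz":25,"rx":0,"ry":-0.33,"rz":0.04},{"dx":26,"dy":1,"dz":51,"rx":0,"ry":-0.67,"rz":0.09},{"dx":39,"dy":1,"dz":76,"rx":0,"ry":-1.0,"rz":0.13},{"dx":52,"dy":2,"dz":101,"rx":0,"ry":-1.33,"rz":0.18},{"dx":64.5,"dy":2.3,"dz":126.7,"rx":0,"ry":-1.67,"rz":0.22},{"dx":64.5,"dy":2.3,"dz":126.7,"rx":0,"ry":-1.67,"rz":0.22},{"dx":64.5,"dy":2.3,"dz":126.7,"rx":0,"ry":-1.67,"rz":0.22}], "fingers": 1.0}}

```text
t: 2.75
eef_pos: [485.2, -174.9, 277.5]
tcp_rot: [3.138, 0.171, 2.728]
ft_force: [1.3, -1.0, 0.8]
opening: 1.002
```

```bash
python3 - <<'E'
from h import *
np.set_printoptions(precision=4,suppress=True)
cam('wrist','w2.png'); s=env.state(); print(s['joints'],s['eef_pos'],s['tcp_rot'])
print(R.from_euler('xyz',s['tcp_rot']).as_matrix())
E
```

```text
[-0.4762  0.5014  1.9856  0.03    0.4819 -1.6596] [ 485.904  -175.2028  278.4689] [3.1386 0.1734 2.7286]
[[-0.9022  0.4009  0.1592]
 [ 0.3953  0.9161 -0.0665]
 [-0.1726  0.0029 -0.985 ]]
```

View pics/w2.png

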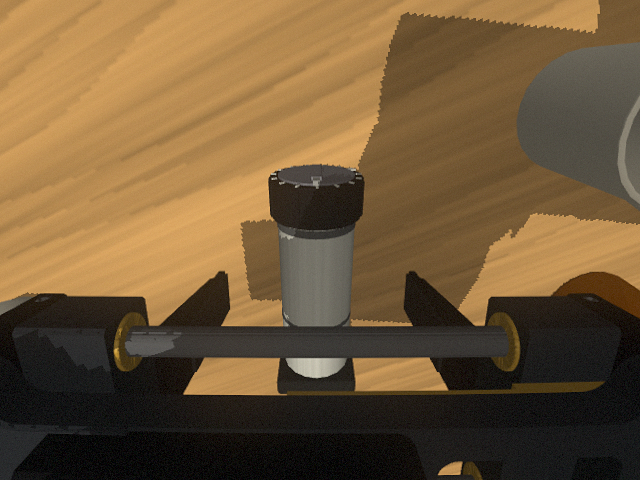

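```bash
python3 - <<'E'
from h import *
np.set_printoptions(precision=1,suppress=True)
a=load('w1.png');b=load('w2.png')
L=tri([(a,289.2,157),(b,269.5,203)]);Rr=tri([(a,350,157),(b,364,203)]);print(L,Rr,(L+Rr)/2)
for v,u0,u1 in ((205,269,364.5),(300,282,352)): 
    p=onz(b,u0,v,30);q=onz(b,u1,v,30); print(p,q,(p+q)/2)
p=tri([(a,316.5,247),(b,316.5,320)]);print('groove top',p)
G=np.array([525.1,-192.4,30]);print(proj(b,[G]))
E
```

```text
[ 471.8 -201.6   40.2] [ 494.  -147.    44.8] [ 482.9 -174.3   42.5]
[ 475.6 -205.2   30. ] [ 501.  -147.4   30. ] [ 488.3 -176.3   30. ]
[ 547.  -230.7   30. ] [ 568.4 -182.2   30. ] [ 557.7 -206.5   30. ]
groove top [ 567.  -211.3   40.6]
[[316.8 258.6]]
```

{"fn": "play_rows", "kwargs": {"increments": [{"dx":0,"dy":0,"dz":20,"rx":0,"ry":0,"rz":0},{"dx":0,"dy":0,"dz":40,"rx":0,"ry":0,"rz":0},{"dx":0,"dy":0,"dz":58,"rx":0,"ry":0,"rz":0},{"dx":0,"dy":0,"dz":72,"rx":0,"ry":0,"rz":0},{"dx":0,"dy":0,"dz":80.5,"rx":0,"ry":0,"rz":0},{"dx":0,"dy":0,"dz":80.5,"rx":0,"ry":0,"rz":0},{"dx":0,"dy":0,"dz":80.5,"rx":0,"ry":0,"rz":0}], "fingers": 1.0}}

```text
t: 3.38
eef_pos: [499.3, -180.8, 200.0]
tcp_rot: [3.139, 0.174, 2.728]
ft_force: [-0.8, -0.3, 1.1]
opening: 1.0
```

```bash
python3 - <<'E'
from h import *
np.set_printoptions(precision=4,suppress=True)
cam('wrist','w3.png');cam('side','d3.png'); s=env.state(); print(s['joints'],s['eef_pos'],s['tcp_rot'],s['ft_force'])
E
```

```text
[-0.474   0.6515  1.9971  0.0432  0.3188 -1.6718] [ 499.074  -180.7152  200.3466] [3.1386 0.1749 2.7285] [0.0146 0.2248 0.0923]
```

View pics/w3.png

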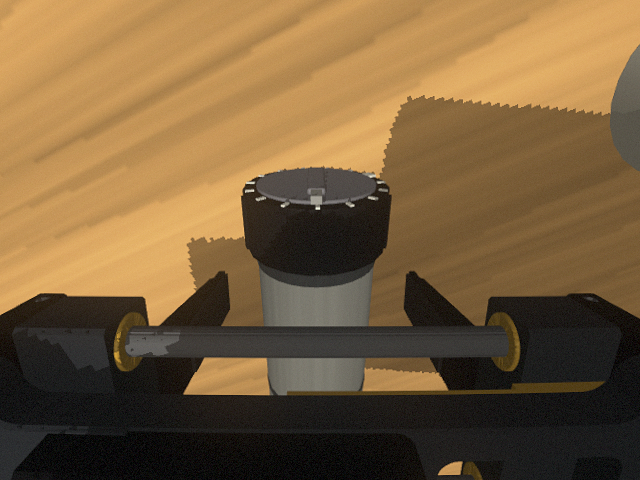

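View pics/d3.png

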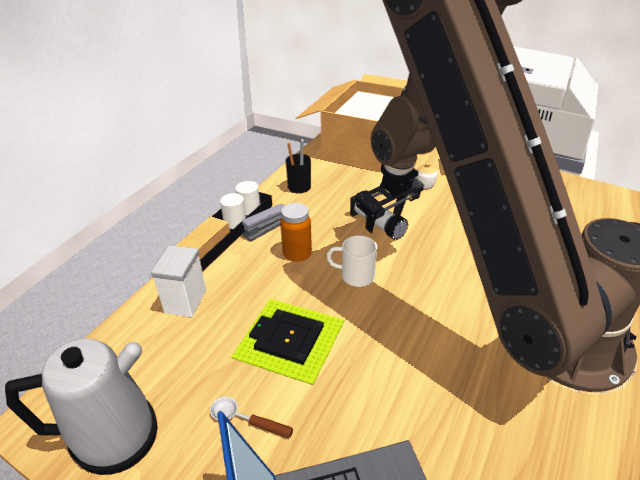

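{"fn": "play_rows", "kwargs": {"increments": [{"dx":0,"dy":0,"dz":1,"rx":0,"ry":0,"rz":0},{"dx":0,"dy":0,"dz":1,"rx":0,"ry":0,"rz":0},{"dx":0,"dy":0,"dz":1,"rx":0,"ry":0,"rz":0},{"dx":0,"dy":0,"dz":1,"rx":0,"ry":0,"rz":0},{"dx":0,"dy":0,"dz":1,"rx":0,"ry":0,"rz":0},{"dx":0,"dy":0,"dz":1,"rx":0,"ry":0,"rz":0},{"dx":0,"dy":0,"dz":1,"rx":0,"ry":0,"rz":0},{"dx":0,"dy":0,"dz":1,"rx":0,"ry":0,"rz":0}], "fingers": 0.0}}

```text
t: 4.15
eef_pos: [499.2, -180.8, 199.4]
tcp_rot: [3.139, 0.175, 2.728]
ft_force: [-1.0, -1.1, 0.1]
opening: 0.543
```

{"fn": "play_rows", "kwargs": {"increments": [{"dx":-1.7,"dy":0,"dz":-10,"rx":0,"ry":0,"rz":0},{"dx":-3.5,"dy":0,"dz":-20,"rx":0,"ry":0,"rz":0},{"dx":-7,"dy":0,"dz":-40,"rx":0,"ry":0,"rz":0},{"dx":-10.5,"dy":0,"dz":-60,"rx":0,"ry":0,"rz":0},{"dx":-14,"dy":0,"dz":-79,"rx":0,"ry":0,"rz":0},{"dx":-14,"dy":0,"dz":-79,"rx":0,"ry":0,"rz":0},{"dx":-14,"dy":0,"dz":-79,"rx":0,"ry":0,"rz":0}], "fingers": 0.0}}

```text
t: 4.73
eef_pos: [498.9, -180.9, 280.3]
tcp_rot: [3.139, 0.176, 2.728]
ft_force: [-0.4, 0.0, -8.1]
opening: 0.542
```

```bash
python3 - <<'E'
from h import *
np.set_printoptions(precision=4,suppress=True)
cam('wrist','w4.png');c=cam('side','d4.png'); s=env.state(); print(s)
cv2.imwrite('pics/c9.png',cv2.cvtColor(cv2.resize(c['image'][130:280,300:500],None,fx=4,fy=4,interpolation=cv2.INTER_CUBIC),cv2.COLOR_RGB2BGR))
E
```

```text
{'t': 4.8333, 'joints': array([-0.4745,  0.5155,  1.9518,  0.0282,  0.5019, -1.656 ]), 'qvel': array([-0.0003,  0.0147, -0.0008, -0.0013, -0.    , -0.0002]), 'tau': array([  0.0401, -60.2307, -19.9779,   0.0238,  -1.0115,  -0.0049]), 'eef_pos': array([ 498.7339, -180.8336,  278.7476]), 'tcp_rot': array([3.1386, 0.1731, 2.7285]), 'ft_force': array([-0.5811, -0.1546, -7.5623]), 'moment': array([ 0.2243,  0.3916, -0.0187]), 'opening': 0.5414927089348134}
```

View pics/w4.png

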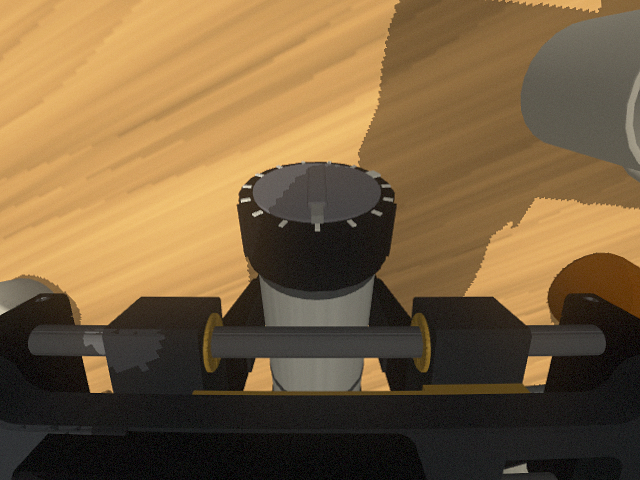

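View pics/c9.png

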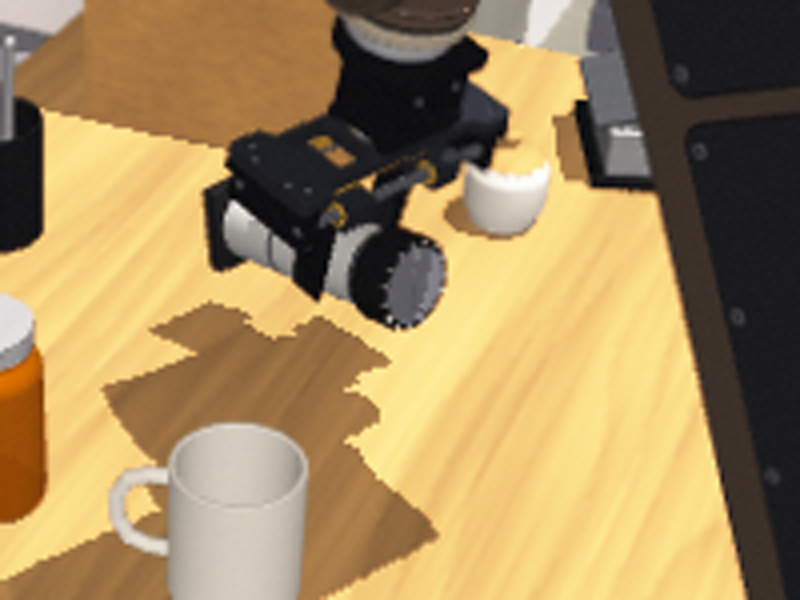

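```bash
cat >> h.py <<'E'
def millangle(fn,st=None,gofs=20,pos=None,rot=None,obs=None,r=30):
    c=load(fn); T=R.from_euler('xyz',rot).as_matrix(); G=np.array(pos)+171.3*T[:,2]
    out=[]
    for a in range(60,131,5):
        # mill axis in tool x-z plane: angle phi between -tool z and head dir
        p=np.radians(a); h=np.sin(p)*T[:,0]-np.cos(p)*T[:,2]; n=np.cross(h,T[:,1])
        C=G+h*(82-gofs); pts=np.array([C, C+r*n, C-r*n, C+r*T[:,1],C-r*T[:,1], G-h*(82+gofs)])
        out.append((a,proj(c,pts).round(0).astype(int).tolist(),(G-h*(82+gofs))))
    return out
E
python3 - <<'E'
from h import *
for fn,p,r in (('w3.png',[499.07,-180.7,200.35],[3.1386,.1749,2.7285]),('w4.png',[498.73,-180.83,278.75],[3.1386,.1731,2.7285])):
    for o in millangle(fn,pos=p,rot=r): print(o[:2])
E
```

```text
(60, [[320, 212], [319, 165], [320, 278], [404, 212], [235, 212], [318, 390]])
(65, [[320, 202], [319, 164], [320, 259], [401, 203], [238, 202], [318, 403]])
(70, [[319, 195], [319, 164], [320, 241], [399, 195], [240, 195], [318, 416]])
(75, [[319, 189], [319, 165], [320, 225], [396, 189], [243, 189], [318, 430]])
(80, [[319, 185], [319, 167], [320, 210], [393, 185], [245, 185], [318, 443]])
(85, [[319, 182], [319, 171], [320, 198], [390, 182], [248, 182], [318, 457]])
(90, [[319, 180], [319, 174], [320, 188], [388, 180], [250, 180], [318, 471]])
(95, [[319, 179], [319, 179], [320, 179], [385, 179], [253, 179], [318, 485]])
(100, [[319, 180], [318, 184], [319, 173], [383, 180], [255, 180], [319, 499]])
(105, [[319, 181], [318, 190], [319, 168], [381, 181], [257, 181], [319, 513]])
(110, [[319, 183], [318, 196], [319, 165], [379, 183], [259, 183], [319, 527]])
(115, [[319, 186], [318, 203], [319, 164], [377, 187], [260, 187], [319, 540]])
(120, [[319, 190], [318, 209], [319, 164], [375, 190], [262, 190], [319, 554]])
(125, [[319, 195], [318, 217], [319, 164], [374, 195], [264, 195], [
[... 583 characters left out ...]
 [319, 172], [320, 185], [387, 177], [251, 177], [318, 466]])
(95, [[319, 177], [319, 177], [320, 177], [385, 177], [253, 177], [318, 479]])
(100, [[319, 177], [318, 182], [319, 171], [382, 177], [255, 177], [319, 493]])
(105, [[319, 179], [318, 188], [319, 166], [380, 179], [257, 179], [319, 507]])
(110, [[319, 181], [318, 194], [319, 163], [378, 181], [259, 181], [319, 520]])
(115, [[319, 184], [318, 200], [319, 161], [376, 184], [261, 184], [319, 534]])
(120, [[319, 188], [318, 207], [319, 161], [375, 188], [262, 188], [319, 547]])
(125, [[319, 192], [318, 214], [319, 162], [373, 192], [264, 192], [319, 559]])
(130, [[318, 197], [318, 222], [319, 164], [372, 197], [265, 197], [319, 570]])
```

{"fn": "play_rows", "kwargs": {"increments": [{"dx":-7.3,"dy":0,"dz":-3.5,"rx":0,"ry":1,"rz":0},{"dx":-14.4,"dy":0,"dz":-5.1,"rx":0,"ry":2,"rz":0},{"dx":-21.1,"dy":0,"dz":-4.8,"rx":0,"ry":3,"rz":0},{"dx":-27.3,"dy":0,"dz":-2.8,"rx":0,"ry":4,"rz":0},{"dx":-32.7,"dy":0,"dz":0.9,"rx":0,"ry":5,"rz":0},{"dx":-37.1,"dy":0,"dz":6.3,"rx":0,"ry":6,"rz":0},{"dx":-40.4,"dy":0,"dz":13.2,"rx":0,"ry":7,"rz":0},{"dx":-42.3,"dy":0,"dz":21.7,"rx":0,"ry":8,"rz":0}], "fingers": 0.0}}

```text
t: 5.5
eef_pos: [540.9, -199.3, 263.3]
tcp_rot: [3.138, -0.669, 2.731]
ft_force: [-0.1, -0.4, -7.8]
opening: 0.542
```

```bash
python3 - <<'E'
from h import *
np.set_printoptions(precision=4,suppress=True)
c=cam('side','d5.png');cam('wrist','w5.png'); s=env.state(); print(s)
T=R.from_euler('xyz',s['tcp_rot']).as_matrix();print(T, s['eef_pos']+171.3*T[:,2])
E
```

```text
{'t': 5.6, 'joints': array([-0.4635,  0.6819,  1.6948, -0.0293,  1.4336, -1.6086]), 'qvel': array([-0.0006, -0.047 ,  0.0199,  0.004 , -0.1291, -0.0033]), 'tau': array([ -0.0155, -67.9681, -18.8096,  -0.1954,   4.8875,   0.0537]), 'eef_pos': array([ 540.6649, -199.2007,  261.7749]), 'tcp_rot': array([ 3.1375, -0.6691,  2.7314]), 'ft_force': array([ 1.1699, -0.4237, -8.8461]), 'moment': array([-0.3999, -1.2056,  0.0127]), 'opening': 0.541737203095542}
[[-0.7193  0.4011 -0.5672]
 [ 0.3128  0.916   0.2511]
 [ 0.6203  0.0032 -0.7843]] [ 443.4973 -156.1889  127.4167]
```

View pics/d5.png

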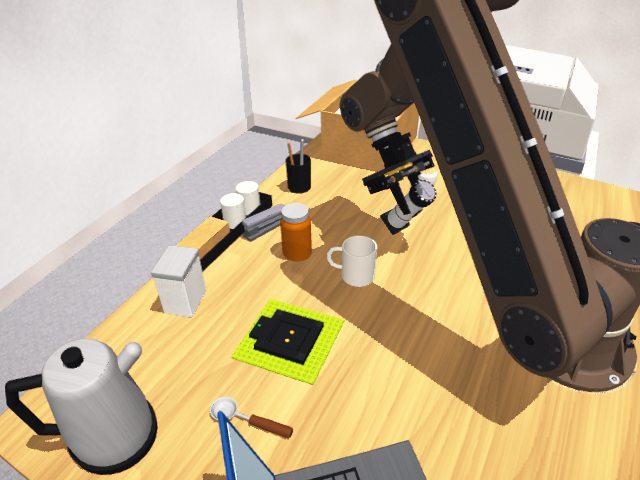

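View pics/w5.png

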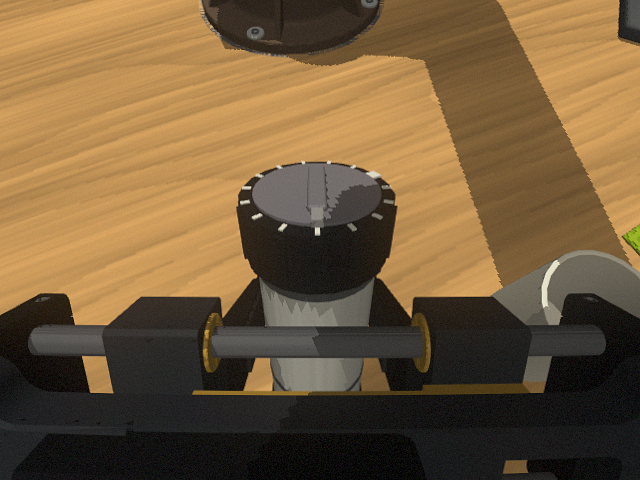

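{"fn": "play_rows", "kwargs": {"increments": [{"dx":-16.7,"dy":0,"dz":0.8,"rx":0,"ry":0.933,"rz":0},{"dx":-33.3,"dy":0,"dz":3.3,"rx":0,"ry":1.867,"rz":0},{"dx":-49.5,"dy":0,"dz":7.3,"rx":0,"ry":2.8,"rz":0},{"dx":-65.3,"dy":0,"dz":12.9,"rx":0,"ry":3.733,"rz":0},{"dx":-80.4,"dy":0,"dz":20.1,"rx":0,"ry":4.667,"rz":0},{"dx":-94.8,"dy":0,"dz":28.6,"rx":0,"ry":5.6,"rz":0},{"dx":-94.8,"dy":0,"dz":28.6,"rx":0,"ry":5.6,"rz":0},{"dx":-94.8,"dy":0,"dz":28.6,"rx":0,"ry":5.6,"rz":0}], "fingers": 0.0}}

```text
t: 6.27
eef_pos: [592.5, -221.6, 179.3]
tcp_rot: [3.131, -1.251, 2.739]
ft_force: [1.1, 0.1, -7.9]
opening: 0.54
```

```bash
python3 - <<'E'
from h import *
np.set_printoptions(precision=4,suppress=True)
c=cam('side','d6.png');cam('wrist','w6.png'); s=env.state(); print(s)
cv2.imwrite('pics/c10.png',cv2.cvtColor(cv2.resize(c['image'][130:280,330:530],None,fx=4,fy=4,interpolation=cv2.INTER_CUBIC),cv2.COLOR_RGB2BGR))
cam('scene','s6.png')
T=R.from_euler('xyz',s['tcp_rot']).as_matrix();print(T, s['eef_pos']+171.3*T[:,2])
E
```

```text
{'t': 6.3667, 'joints': array([-0.4569,  0.9323,  1.4975, -0.0443,  1.961 , -1.6047]), 'qvel': array([ 0.0017, -0.0148, -0.003 , -0.0017,  0.0213,  0.0004]), 'tau': array([ -0.0552, -76.6319, -14.582 ,  -0.1536,   4.6206,   0.0323]), 'eef_pos': array([ 592.5098, -221.5969,  181.2927]), 'tcp_rot': array([ 3.1314, -1.2498,  2.7387]), 'ft_force': array([ 0.0442, -0.0306, -7.9324]), 'moment': array([-0.5738, -1.7422,  0.0225]), 'opening': 0.543381581725155}
[[-0.2903  0.401  -0.8689]
 [ 0.1237  0.9161  0.3815]
 [ 0.9489  0.0032 -0.3155]] [ 443.6737 -156.2508  127.2429]
```

View pics/c10.png

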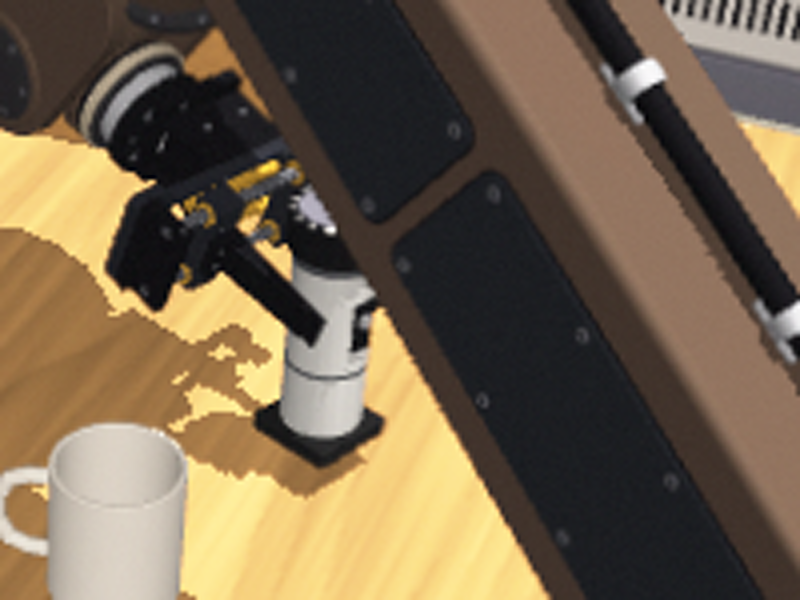

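View pics/w6.png

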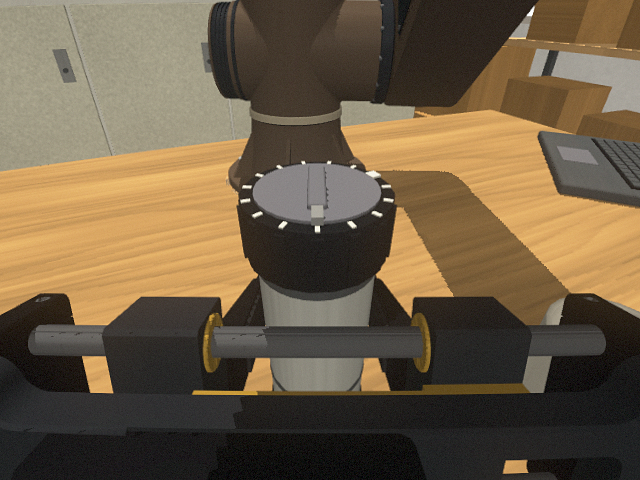

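View pics/s6.png

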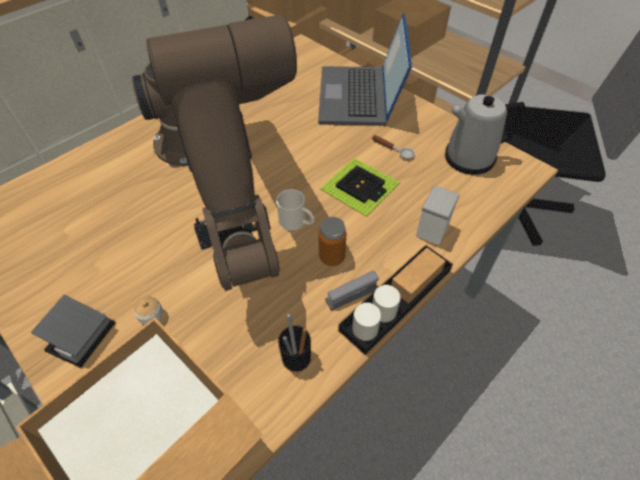

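{"fn": "play_rows", "kwargs": {"increments": [{"dx":-5,"dy":0,"dz":1.7,"rx":0,"ry":0,"rz":0},{"dx":-10,"dy":0,"dz":3.3,"rx":0,"ry":0,"rz":0},{"dx":-15,"dy":0,"dz":5,"rx":0,"ry":0,"rz":0},{"dx":-19,"dy":0,"dz":6.3,"rx":0,"ry":0,"rz":0},{"dx":-19,"dy":0,"dz":6.3,"rx":0,"ry":0,"rz":0},{"dx":-19,"dy":0,"dz":6.3,"rx":0,"ry":0,"rz":0}], "fingers": 0.0}}

```text
t: 6.92
eef_pos: [592.5, -221.5, 161.3]
tcp_rot: [3.131, -1.251, 2.739]
ft_force: [0.9, 0.4, -7.6]
opening: 0.541
```

```bash
python3 - <<'E'
from h import *
np.set_printoptions(precision=4,suppress=True)
c=cam('side','d7.png'); s=env.state(); print(s['eef_pos'],s['ft_force'],s['moment'])
cv2.imwrite('pics/c11.png',cv2.cvtColor(cv2.resize(c['image'][170:260,370:490],None,fx=6,fy=6,interpolation=cv2.INTER_CUBIC),cv2.COLOR_RGB2BGR))
T=R.from_euler('xyz',s['tcp_rot']).as_matrix();G=s['eef_pos']+171.3*T[:,2];print(G)
for d in (-4,-2,0,2,4):
    a=np.radians(d); h=np.array([-.916*np.sin(a),.401*np.sin(a),np.cos(a)]); P=proj(c,[G-88*h,G,G+36*h]); print(d,(P-[370,170])*6)
E
```

```text
[ 592.5692 -221.5479  161.5322] [ 0.8553  0.5404 -6.6632] [-0.6194 -1.6621 -0.0144]
[ 443.7003 -156.192   107.5846]
-4 [[234.4321 411.2783]
 [243.4052 234.5924]
 [247.131  158.195 ]]
-2 [[229.1441 408.1591]
 [243.4052 234.5924]
 [249.4365 159.382 ]]
0 [[223.888  404.8464]
 [243.4052 234.5924]
 [251.7374 160.6638]]
2 [[218.6691 401.3446]
 [243.4052 234.5924]
 [254.0308 162.0389]]
4 [[213.4929 397.658 ]
 [243.4052 234.5924]
 [256.3137 163.5059]]
```

View pics/c11.png

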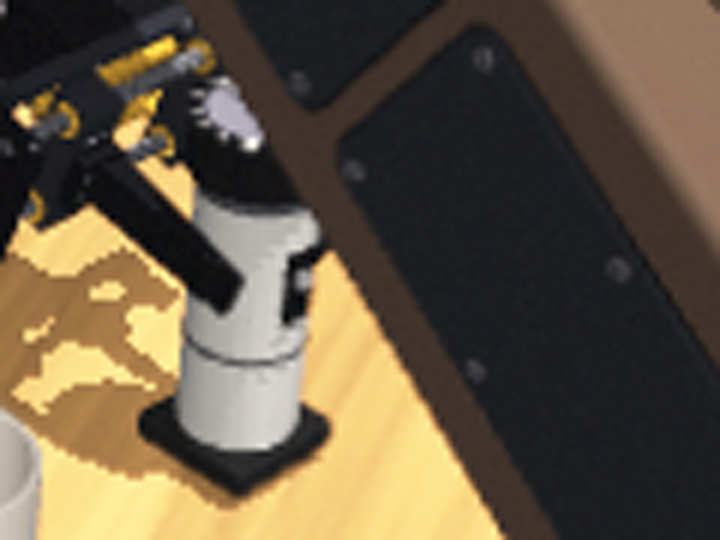

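{"fn": "play_rows", "kwargs": {"increments": [{"dx":2.5,"dy":0,"dz":0,"rx":0,"ry":-0.15,"rz":0},{"dx":5.4,"dy":0,"dz":0.1,"rx":0,"ry":-0.3,"rz":0},{"dx":4.0,"dy":0,"dz":0.6,"rx":0,"ry":-0.3,"rz":0},{"dx":2.7,"dy":0,"dz":1.0,"rx":0,"ry":-0.3,"rz":0},{"dx":1.6,"dy":0,"dz":1.4,"rx":0,"ry":-0.3,"rz":0},{"dx":1.6,"dy":0,"dz":1.4,"rx":0,"ry":-0.3,"rz":0},{"dx":1.6,"dy":0,"dz":1.4,"rx":0,"ry":-0.3,"rz":0}], "fingers": 0.0}}

```text
t: 7.55
eef_pos: [590.9, -220.8, 162.4]
tcp_rot: [3.132, -1.219, 2.738]
ft_force: [-0.1, 0.2, -6.5]
opening: 0.541
```

{"fn": "play_rows", "kwargs": {"increments": [{"dx":-0.9,"dy":0,"dz":0.35,"rx":0,"ry":0,"rz":0},{"dx":-1.9,"dy":0,"dz":0.7,"rx":0,"ry":0,"rz":0},{"dx":-1.9,"dy":0,"dz":0.7,"rx":0,"ry":0,"rz":0},{"dx":-1.9,"dy":0,"dz":0.7,"rx":0,"ry":0,"rz":0}], "fingers": 0.0}}

```text
t: 7.88
eef_pos: [591.0, -220.8, 161.1]
tcp_rot: [3.132, -1.22, 2.737]
ft_force: [3.6, 0.1, 4.8]
opening: 0.541
```

{"fn": "play_rows", "kwargs": {"increments": [{"dx":0.5,"dy":0,"dz":-0.2,"rx":0,"ry":0,"rz":0},{"dx":0.5,"dy":0,"dz":-0.2,"rx":0,"ry":0,"rz":0},{"dx":0.5,"dy":0,"dz":-0.2,"rx":0,"ry":0,"rz":0},{"dx":0.5,"dy":0,"dz":-0.2,"rx":0,"ry":0,"rz":0},{"dx":0.5,"dy":0,"dz":-0.2,"rx":0,"ry":0,"rz":0},{"dx":0.5,"dy":0,"dz":-0.2,"rx":0,"ry":0,"rz":0}], "fingers": 1.0}}

```text
t: 8.38
eef_pos: [591.0, -220.8, 161.6]
tcp_rot: [3.132, -1.22, 2.738]
ft_force: [-1.1, -1.0, -0.1]
opening: 0.907
```

```bash
python3 - <<'E'
from h import *
np.set_printoptions(precision=4,suppress=True)
c=cam('side','d8.png'); s=env.state(); print(s['eef_pos'],s['tcp_rot'],s['ft_force'],s['opening'])
cv2.imwrite('pics/c12.png',cv2.cvtColor(cv2.resize(c['image'][170:260,370:490],None,fx=6,fy=6,interpolation=cv2.INTER_CUBIC),cv2.COLOR_RGB2BGR))
E
```

```text
[ 590.9862 -220.8243  161.5355] [ 3.1323 -1.2201  2.7376] [-0.4162 -0.3044  0.4906] 0.9474319312013605
```

View pics/c12.png

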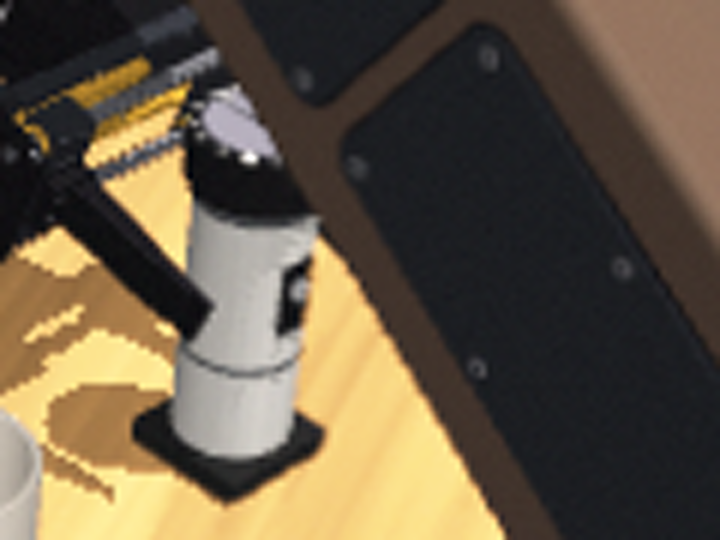

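{"fn": "play_rows", "kwargs": {"increments": [{"dx":0,"dy":0,"dz":-8,"rx":0,"ry":0,"rz":0},{"dx":0,"dy":0,"dz":-22,"rx":0,"ry":0,"rz":0},{"dx":0,"dy":0,"dz":-42,"rx":0,"ry":0,"rz":0},{"dx":0,"dy":0,"dz":-67,"rx":0,"ry":0,"rz":0},{"dx":0,"dy":0,"dz":-95,"rx":0,"ry":0,"rz":0},{"dx":0,"dy":0,"dz":-115,"rx":0,"ry":0,"rz":0},{"dx":0,"dy":0,"dz":-120,"rx":0,"ry":0,"rz":0}], "fingers": 1.0}}

```text
t: 9.02
eef_pos: [696.1, -267.1, 204.2]
tcp_rot: [3.133, -1.217, 2.737]
ft_force: [-0.7, 0.7, -0.3]
opening: 0.998
```

{"fn": "play_rows", "kwargs": {"increments": [{"dx":28,"dy":0,"dz":-10.4,"rx":0,"ry":0,"rz":0},{"dx":56,"dy":0,"dz":-20.8,"rx":0,"ry":-0.5,"rz":0},{"dx":84,"dy":0,"dz":-31,"rx":0,"ry":-1.5,"rz":0},{"dx":112,"dy":0,"dz":-41.5,"rx":0,"ry":-2.5,"rz":0},{"dx":140,"dy":0,"dz":-52,"rx":0,"ry":-3.5,"rz":0},{"dx":168,"dy":0,"dz":-62,"rx":0,"ry":-4.5,"rz":0},{"dx":190,"dy":0,"dz":-70,"rx":0,"ry":-5.5,"rz":0},{"dx":210,"dy":0,"dz":-77,"rx":0,"ry":-6.5,"rz":0}], "fingers": 1.0}}

```text
t: 9.68
eef_pos: [694.9, -267.3, 429.7]
tcp_rot: [3.138, -0.53, 2.731]
ft_force: [-0.1, -0.2, -0.5]
opening: 1.001
```

```bash
cat >> h.py <<'E'
def plan(pos,yaw,tilt=0):
    """shift & rotvec (6deg units) in tool axes to reach pos with tool down at yaw"""
    s=env.state(); T=R.from_euler('xyz',s['tcp_rot']); W=R.from_euler('xyz',[np.pi,0,yaw])
    d=T.inv().apply(np.array(pos)-s['eef_pos']); r=(T.inv()*W).as_rotvec()/np.radians(6)
    print('now',s['eef_pos'].round(1),s['tcp_rot'].round(3),'f',s['ft_force'].round(1),'m',s['moment'].round(2)); print('shift',d.round(1),'rot',r.round(2))
E
python3 -c "
from h import *
plan([475,-170,430],2.738)"
```

```text
now [ 694.9 -267.3  429.7] [ 3.138 -0.53   2.731] f [-0.1 -0.2 -0.5] m [-0.08 -0.38  0.  ]
shift [207.6   0.9 121.4] rot [ 0.05 -5.06 -0.08]
```

{"fn": "play_rows", "kwargs": {"increments": [{"dx":26,"dy":0,"dz":15,"rx":0,"ry":-0.72,"rz":0},{"dx":52,"dy":0,"dz":30,"rx":0,"ry":-1.45,"rz":0},{"dx":78,"dy":0,"dz":45,"rx":0,"ry":-2.2,"rz":0},{"dx":104,"dy":0,"dz":61,"rx":0,"ry":-2.9,"rz":0},{"dx":130,"dy":1,"dz":76,"rx":0,"ry":-3.6,"rz":0},{"dx":156,"dy":1,"dz":91,"rx":0,"ry":-4.3,"rz":0},{"dx":182,"dy":1,"dz":106,"rx":0,"ry":-5.06,"rz":0},{"dx":207,"dy":1,"dz":121,"rx":0.05,"ry":-5.06,"rz":-0.08}], "fingers": 1.0}}

```text
t: 10.35
eef_pos: [473.5, -169.1, 430.0]
tcp_rot: [3.141, 0.004, 2.738]
ft_force: [-0.3, -0.1, 0.0]
opening: 1.002
```

```bash
python3 - <<'E'
from h import *
c=cam('wrist','w9.png');cam('side','d9.png');plan([475,-170,430],2.738)
E
```

```text
now [ 472.3 -168.4  430.4] [ 3.141e+00 -2.000e-03  2.739e+00] f [0.7 0.9 0.4] m [ 0.05 -0.12 -0.01]
shift [-3.1 -0.4  0.4] rot [ 0.   -0.02  0.01]
```

View pics/w9.png

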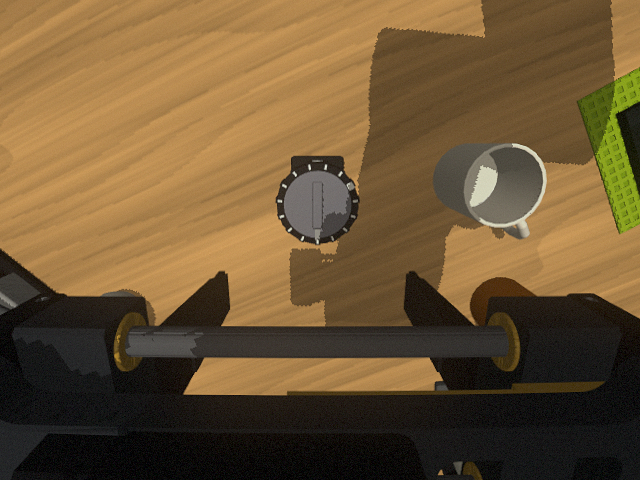

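View pics/d9.png

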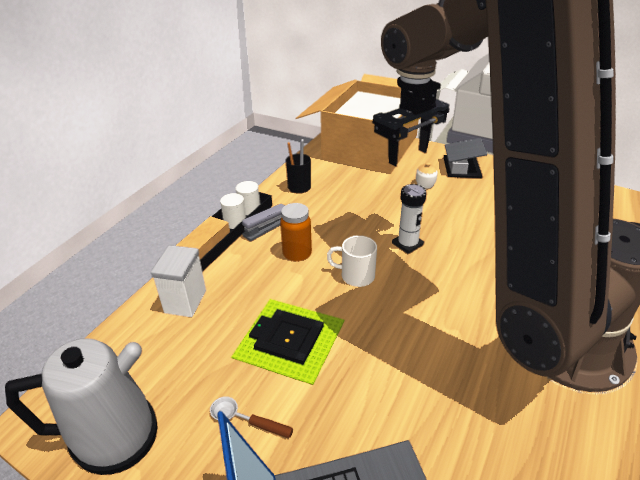

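```bash
python3 - <<'E'
from h import *
np.set_printoptions(precision=1,suppress=True)
a=cv2.imread('pics/w9.png');cv2.imwrite('pics/c13.png',cv2.resize(a[145:255,260:375],None,fx=5,fy=5,interpolation=cv2.INTER_CUBIC))
b=cv2.imread('pics/d9.png');cv2.imwrite('pics/c14.png',cv2.resize(b[175:260,375:440],None,fx=6,fy=6,interpolation=cv2.INTER_CUBIC))
w=load('w9.png'); print(onz(w,317.5,203.5,164), onz(w,291,157,14),onz(w,343,157,14))
E
```

```text
[ 441.1 -155.6  164. ] [ 403.9 -171.7   14. ] [ 426.9 -117.8   14. ]
```

View pics/c13.png

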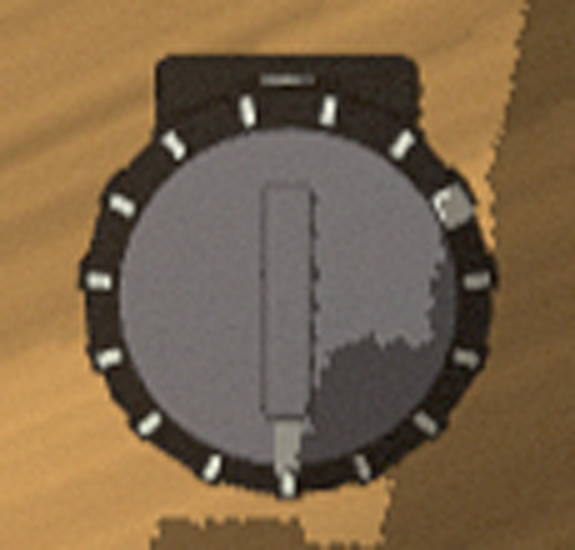

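View pics/c14.png

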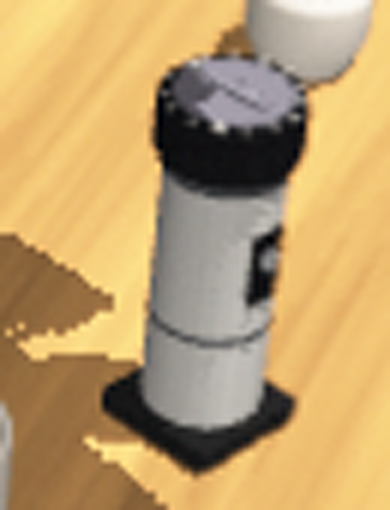

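```bash
python3 - <<'E'
from h import *
np.set_printoptions(precision=1,suppress=True)
w=load('w9.png');d=load('d9.png')
print(tri([(w,317.6,203.4),(d,413.5,191.)]),proj(d,[[441.5,-155.8,164]]))
plan([441.5,-155.8,164-13+171.3+70],2.738)
E
```

```text
[ 441.5 -155.7  161. ] [[413.6 189.9]]
now [ 472.3 -168.4  430.4] [ 3.1 -0.   2.7] f [0.7 0.9 0.4] m [ 0.1 -0.1 -0. ]
shift [33.2 -0.5 38.2] rot [ 0. -0.  0.]
```

{"fn": "play_rows", "kwargs": {"increments": [{"dx":17,"dy":0,"dz":10,"rx":0,"ry":0,"rz":0},{"dx":33.2,"dy":-0.5,"dz":25,"rx":0,"ry":0,"rz":0},{"dx":33.2,"dy":-0.5,"dz":50,"rx":0,"ry":0,"rz":0},{"dx":33.2,"dy":-0.5,"dz":75,"rx":0,"ry":0,"rz":0},{"dx":33.2,"dy":-0.5,"dz":95,"rx":0,"ry":0,"rz":0},{"dx":33.2,"dy":-0.5,"dz":107,"rx":0,"ry":0,"rz":0},{"dx":33.2,"dy":-0.5,"dz":107,"rx":0,"ry":0,"rz":0},{"dx":33.2,"dy":-0.5,"dz":107,"rx":0,"ry":0,"rz":0}], "fingers": 1.0}}

```text
t: 11.12
eef_pos: [441.6, -155.9, 323.2]
tcp_rot: [3.141, -0.003, 2.739]
ft_force: [-0.8, -0.4, 0.4]
opening: 1.002
```

```bash
python3 - <<'E'
from h import *
c=cam('wrist','w10.png');plan([441.5,-155.8,322.3],2.738)
E
```

```text
now [ 441.7 -155.9  323.8] [ 3.141e+00 -2.000e-03  2.739e+00] f [-0.3  1.  -0.1] m [ 0.06 -0.11 -0.02]
shift [0.2 0.  1.5] rot [ 0.   -0.02  0.01]
```

View pics/w10.png

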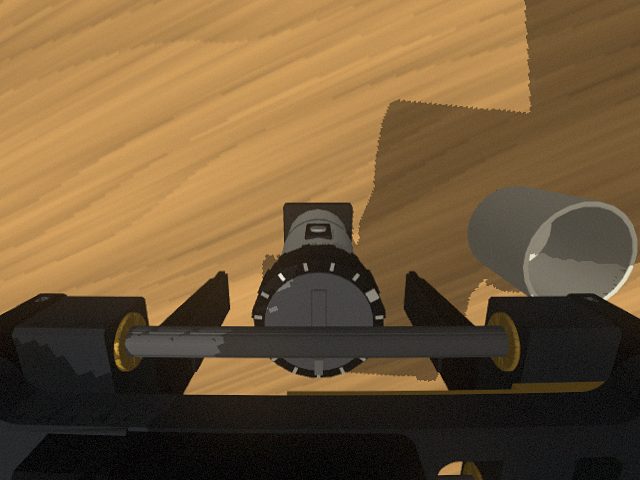

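{"fn": "play_rows", "kwargs": {"increments": [{"dx":0,"dy":0,"dz":1.5,"rx":0,"ry":0,"rz":0},{"dx":0,"dy":0,"dz":1.5,"rx":0,"ry":0,"rz":0},{"dx":0,"dy":0,"dz":1.5,"rx":0,"ry":0,"rz":0},{"dx":0,"dy":0,"dz":1.5,"rx":0,"ry":0,"rz":0},{"dx":0,"dy":0,"dz":1.5,"rx":0,"ry":0,"rz":0},{"dx":0,"dy":0,"dz":1.5,"rx":0,"ry":0,"rz":0},{"dx":0,"dy":0,"dz":1.5,"rx":0,"ry":0,"rz":0}], "fingers": 0.0}}

```text
t: 11.75
eef_pos: [441.7, -155.8, 322.5]
tcp_rot: [3.141, -0.001, 2.738]
ft_force: [0.9, 1.9, 2.5]
opening: 0.628
```

{"fn": "play_rows", "kwargs": {"increments": [{"dx":0,"dy":0,"dz":-4,"rx":0,"ry":0,"rz":0},{"dx":0,"dy":0,"dz":-12,"rx":0,"ry":0,"rz":0},{"dx":0,"dy":0,"dz":-24,"rx":0,"ry":0,"rz":0},{"dx":0,"dy":0,"dz":-44,"rx":0,"ry":0,"rz":0},{"dx":0,"dy":0,"dz":-70,"rx":0,"ry":0,"rz":0},{"dx":0,"dy":0,"dz":-95,"rx":0,"ry":0,"rz":0},{"dx":0,"dy":0,"dz":-120,"rx":0,"ry":0,"rz":0},{"dx":0,"dy":0,"dz":-125,"rx":0,"ry":0,"rz":0}], "fingers": 0.0}}

```text
t: 12.42
eef_pos: [441.8, -155.9, 451.1]
tcp_rot: [-3.142, 0.003, 2.739]
ft_force: [0.9, -0.6, -7.7]
opening: 0.629
```

```bash
python3 - <<'E'
from h import *
c=cam('side','d11.png');print(env.state()['opening']);plan([450,100,450],3.25)
E
```

```text
0.6257217294275239
now [ 441.7 -155.9  449.9] [3.142e+00 3.000e-03 2.739e+00] f [ 0.3  0.  -7.4] m [ 0.1  -0.06  0.  ]
shift [ 92.7 238.6  -0.3] rot [-0.01  0.03 -4.88]
```

View pics/d11.png

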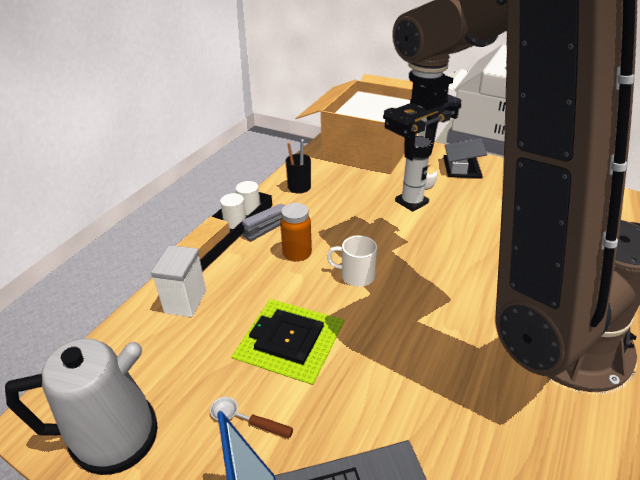

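```bash
python3 -c "
from h import *
plan([530,70,480],3.25)"
```

```text
now [ 441.7 -155.9  449.9] [3.142e+00 3.000e-03 2.739e+00] f [ 0.3  0.  -7.4] m [ 0.1  -0.06  0.  ]
shift [  7.3 242.4 -30.1] rot [-0.01  0.03 -4.88]
```

{"fn": "play_rows", "kwargs": {"increments": [{"dx":1,"dy":18,"dz":-10,"rx":0,"ry":0,"rz":-0.4},{"dx":2,"dy":50,"dz":-22,"rx":0,"ry":0,"rz":-1.0},{"dx":3,"dy":85,"dz":-30,"rx":0,"ry":0,"rz":-1.8},{"dx":4,"dy":120,"dz":-30,"rx":0,"ry":0,"rz":-2.6},{"dx":5,"dy":155,"dz":-30,"rx":0,"ry":0,"rz":-3.4},{"dx":6,"dy":190,"dz":-30,"rx":0,"ry":0,"rz":-4.2},{"dx":7,"dy":222,"dz":-30,"rx":0,"ry":0,"rz":-4.88},{"dx":7,"dy":242,"dz":-30,"rx":0,"ry":0,"rz":-4.88}], "fingers": 0.0}}

```text
t: 13.13
eef_pos: [530.6, 72.2, 477.8]
tcp_rot: [-3.141, -0.0, -3.028]
ft_force: [-0.9, -0.6, -7.5]
opening: 0.626
```

{"fn": "play_rows", "kwargs": {"increments": [{"dx":0,"dy":3,"dz":0,"rx":0,"ry":0,"rz":0},{"dx":0,"dy":3,"dz":0,"rx":0,"ry":0,"rz":0},{"dx":0,"dy":3,"dz":0,"rx":0,"ry":0,"rz":0},{"dx":0,"dy":3,"dz":0,"rx":0,"ry":0,"rz":0}], "fingers": 0.0}}

```text
t: 13.47
eef_pos: [530.1, 74.3, 477.0]
tcp_rot: [-3.141, -0.002, -3.029]
ft_force: [0.1, 0.5, -6.9]
opening: 0.626
```

```bash
python3 - <<'E'
from h import *
c=cam('wrist','w12.png');plan([553.5,251.7,400],3.25)
cv2.imwrite('pics/c15.png',cv2.resize(cv2.imread('pics/w12.png')[100:340,380:640],None,fx=3,fy=2.5,interpolation=cv2.INTER_CUBIC)[:600])
E
```

```text
now [530.1  74.2 477.4] [-3.141e+00 -1.000e-03 -3.029e+00] f [ 0.2  0.5 -7.4] m [ 0.09 -0.17 -0.02]
shift [-43.3 173.8  77.2] rot [-0.01 -0.01  0.04]
```

View pics/w12.png

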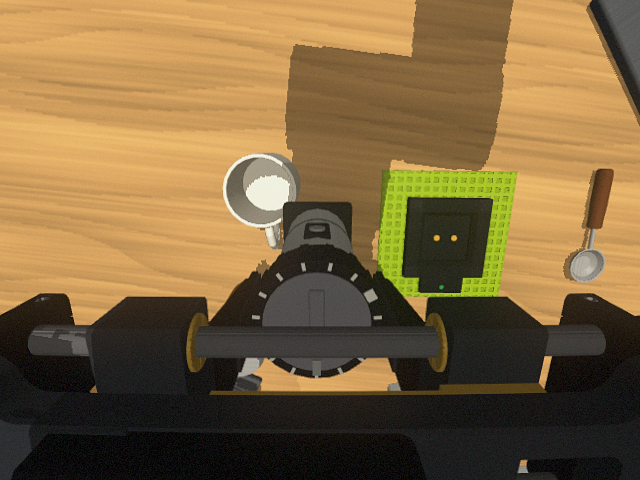

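```bash
python3 - <<'E'
from h import *
cv2.imwrite('pics/c15.png',cv2.resize(cv2.imread('pics/w12.png')[160:310,370:530],None,fx=4,fy=4,interpolation=cv2.INTER_CUBIC))
E
```

```text
(no output)
```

View pics/c15.png

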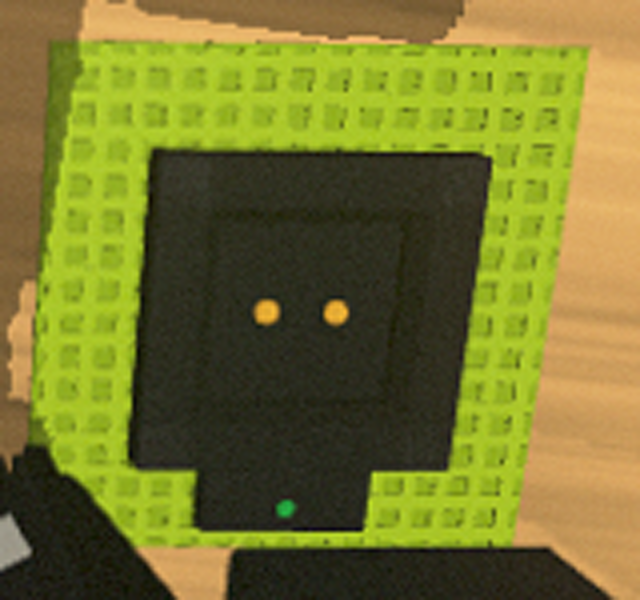

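```bash
python3 - <<'E'
from h import *
np.set_printoptions(precision=1,suppress=True)
w=load('w12.png');f=lambda a,b:((a+.5)/4-.5+370,(b+.5)/4-.5+160)
t=np.array([onz(w,*f(*p),17) for p in [(152,150),(492,155),(448,470),(128,468)]]);print(t,t.mean(0))
for i in range(4):
    e=t[(i+1)%4]-t[i];print(np.linalg.norm(e),np.degrees(np.arctan2(e[1],e[0])))
m=np.array([onz(w,*f(*p),3) for p in [(50,42),(590,45),(515,548)]]);print(m,(m[0]+m[2])/2)
for i in range(2):
    e=m[i+1]-m[i];print(np.linalg.norm(e),np.degrees(np.arctan2(e[1],e[0])))
print('contacts',onz(w,*f(301,312),7),onz(w,*f(266,312),7),onz(w,*f(336,312),7))
s=load('scene0.png')
k=[(onz(w,*f(301,312),7))]; print(proj(s,k))
# mill in this view: ring and foot
E
```

```text
[[502.5 189.2  17. ]
 [491.1 300.4  17. ]
 [600.1 312.3  17. ]
 [611.7 201.   17. ]] [551.3 250.7  17. ]
111.76910144687339 95.85129930738911
109.64681118053548 6.244884389898097
111.85740247052912 -84.06824726210345
109.8033055210816 -173.80169579231634
[[473.  153.5   3. ]
 [452.7 331.8   3. ]
 [631.8 352.4   3. ]] [552.4 253.    3. ]
179.44420282115522 96.50133467297607
180.35400175643392 6.567518442798326
contacts [552.4 253.1   7. ] [553.8 241.1   7. ] [551.1 265.1   7. ]
[[359.8 182.8]]
```

```bash
python3 -c "
from h import *
plan([552,252,375],3.251)"
```

```text
now [530.1  74.2 477.4] [-3.141e+00 -1.000e-03 -3.029e+00] f [ 0.2  0.5 -7.4] m [ 0.09 -0.17 -0.02]
shift [-41.8 174.3 102.2] rot [-0.01 -0.01  0.03]
```

{"fn": "play_rows", "kwargs": {"increments": [{"dx":-5,"dy":20,"dz":0,"rx":0,"ry":0,"rz":0},{"dx":-13,"dy":55,"dz":0,"rx":0,"ry":0,"rz":0},{"dx":-22,"dy":92,"dz":5,"rx":0,"ry":0,"rz":0},{"dx":-31,"dy":130,"dz":20,"rx":0,"ry":0,"rz":0.03},{"dx":-39,"dy":160,"dz":45,"rx":0,"ry":0,"rz":0.03},{"dx":-41.8,"dy":174.3,"dz":75,"rx":0,"ry":0,"rz":0.03},{"dx":-41.8,"dy":174.3,"dz":95,"rx":0,"ry":0,"rz":0.03},{"dx":-41.8,"dy":174.3,"dz":102,"rx":0,"ry":0,"rz":0.03}], "fingers": 0.0}}

```text
t: 14.18
eef_pos: [551.6, 251.9, 371.7]
tcp_rot: [-3.14, -0.006, -3.032]
ft_force: [-1.0, 0.5, -7.5]
opening: 0.627
```

{"fn": "play_rows", "kwargs": {"increments": [{"dx":0,"dy":0,"dz":1,"rx":0,"ry":0,"rz":0},{"dx":0,"dy":0,"dz":1,"rx":0,"ry":0,"rz":0},{"dx":0,"dy":0,"dz":1,"rx":0,"ry":0,"rz":0}], "fingers": 0.0}}

```text
t: 14.43
eef_pos: [552.0, 251.0, 372.1]
tcp_rot: [-3.14, -0.004, -3.033]
ft_force: [0.8, -0.6, -7.1]
opening: 0.626
```

```bash
python3 - <<'E'
from h import *
c=cam('wrist','w13.png');plan([552,252,360],3.251)
a=cam('side','d13.png');b=cam('scene','s13.png')
x=cv2.resize(a['image'][200:395,190:385],None,fx=3,fy=3,interpolation=cv2.INTER_CUBIC)
cv2.imwrite('pics/c16.png',cv2.cvtColor(x,cv2.COLOR_RGB2BGR))
x=cv2.resize(b['image'][100:230,300:430],None,fx=4.5,fy=4.5,interpolation=cv2.INTER_CUBIC)
cv2.imwrite('pics/c17.png',cv2.cvtColor(x,cv2.COLOR_RGB2BGR))
E
```

```text
now [552.  251.1 372.3] [-3.14  -0.004 -3.033] f [ 0.3  0.3 -7.9] m [ 0.1  -0.18 -0.04]
shift [-0.2  0.9 12.3] rot [-0.01 -0.04 -0.01]
```

View pics/w13.png

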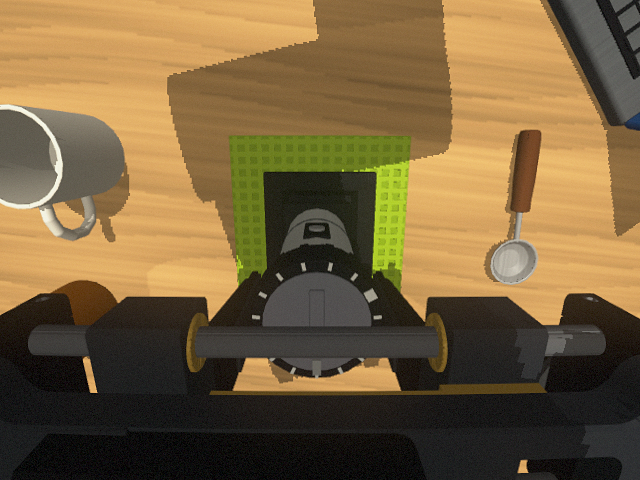

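View pics/c16.png

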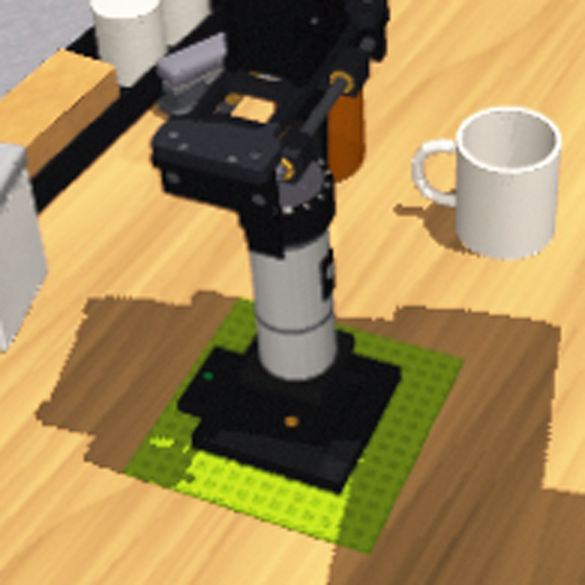

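View pics/c17.png

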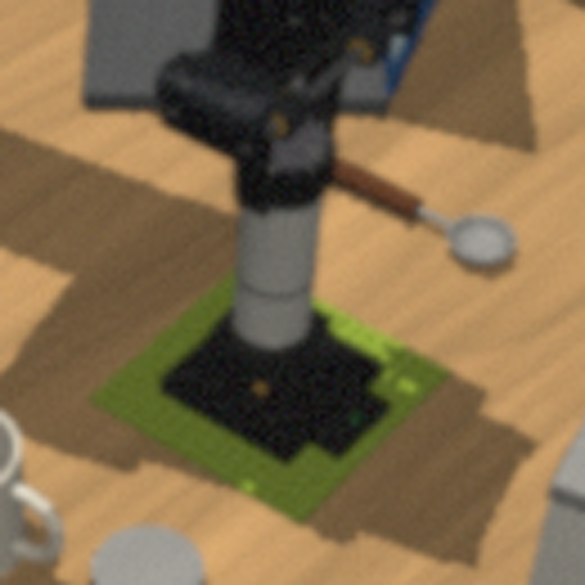

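{"fn": "play_rows", "kwargs": {"increments": [{"dx":0,"dy":1,"dz":8,"rx":0,"ry":0,"rz":0},{"dx":0,"dy":1,"dz":17,"rx":0,"ry":0,"rz":0},{"dx":0,"dy":1,"dz":25,"rx":0,"ry":0,"rz":0},{"dx":0,"dy":1,"dz":29,"rx":0,"ry":0,"rz":0},{"dx":0,"dy":1,"dz":32,"rx":0,"ry":0,"rz":0},{"dx":0,"dy":1,"dz":34,"rx":0,"ry":0,"rz":0},{"dx":0,"dy":1,"dz":35,"rx":0,"ry":0,"rz":0},{"dx":0,"dy":1,"dz":35,"rx":0,"ry":0,"rz":0}], "fingers": 0.0}}

```text
t: 15.25
eef_pos: [551.6, 252.3, 337.0]
tcp_rot: [-3.14, -0.004, -3.033]
ft_force: [-0.0, 0.7, -7.9]
opening: 0.625
```

```bash
python3 - <<'E'
from h import *
plan([552,252,329.5],3.251)
E
```

```text
now [551.6 252.3 337. ] [-3.14  -0.004 -3.033] f [-0.   0.7 -7.9] m [ 0.1  -0.13 -0.07]
shift [-0.4 -0.4  7.5] rot [-0.01 -0.04 -0.  ]
```

{"fn": "play_rows", "kwargs": {"increments": [{"dx":0,"dy":0,"dz":1.5,"rx":0,"ry":0,"rz":0},{"dx":0,"dy":0,"dz":3,"rx":0,"ry":0,"rz":0},{"dx":0,"dy":0,"dz":4.5,"rx":0,"ry":0,"rz":0},{"dx":0,"dy":0,"dz":5.5,"rx":0,"ry":0,"rz":0},{"dx":0,"dy":0,"dz":5.5,"rx":0,"ry":0,"rz":0}], "fingers": 0.0}}

```text
t: 15.67
eef_pos: [551.6, 252.3, 331.4]
tcp_rot: [-3.14, -0.004, -3.033]
ft_force: [0.0, -0.2, -7.5]
opening: 0.629
```

```bash
python3 - <<'E'
from h import *
plan([552,252,329.5],3.251)
E
```

```text
now [551.6 252.3 331.4] [-3.14  -0.004 -3.033] f [ 0.  -0.2 -7.5] m [ 0.14 -0.28 -0.01]
shift [-0.4 -0.4  1.9] rot [-0.01 -0.04 -0.  ]
```

No contact yet; the foot is inside the recess. Last 2 mm slowly.

{"fn": "play_rows", "kwargs": {"increments": [{"dx":0,"dy":0,"dz":0.7,"rx":0,"ry":0,"rz":0},{"dx":0,"dy":0,"dz":1.4,"rx":0,"ry":0,"rz":0},{"dx":0,"dy":0,"dz":2,"rx":0,"ry":0,"rz":0},{"dx":0,"dy":0,"dz":2,"rx":0,"ry":0,"rz":0}], "fingers": 0.0}}

```text
t: 16.0
eef_pos: [551.6, 252.3, 329.6]
tcp_rot: [-3.14, -0.004, -3.033]
ft_force: [-0.7, -1.1, -4.8]
opening: 0.624
```

```bash
python3 - <<'E'
from h import *
a=cam('side','d14.png')
plan([552,252,329.5],3.251)
x=cv2.resize(a['image'][200:395,190:385],None,fx=3,fy=3,interpolation=cv2.INTER_CUBIC)
cv2.imwrite('pics/c18.png',cv2.cvtColor(x,cv2.COLOR_RGB2BGR))
E
```

```text
now [551.6 252.3 329.7] [-3.14  -0.004 -3.033] f [-0.5 -0.9 -3.3] m [ 0.01 -0.05  0.01]
shift [-0.4 -0.4  0.2] rot [-0.01 -0.03 -0.  ]
```

View pics/c18.png

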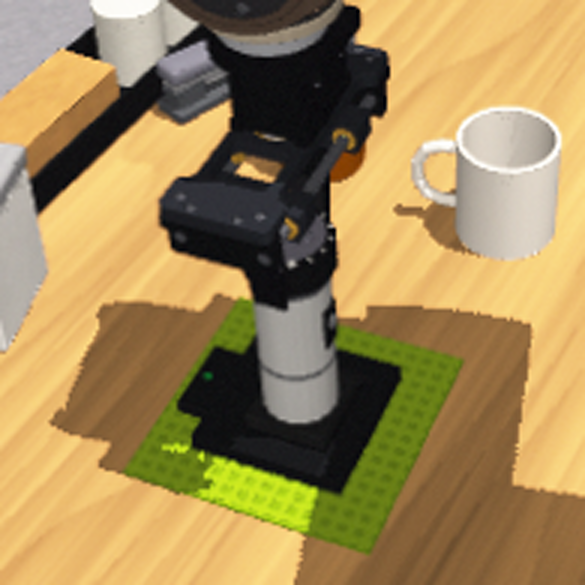

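{"fn": "play_rows", "kwargs": {"increments": [{"dx":0,"dy":0,"dz":0.4,"rx":0,"ry":0,"rz":0},{"dx":0,"dy":0,"dz":0.4,"rx":0,"ry":0,"rz":0},{"dx":0,"dy":0,"dz":0,"rx":0,"ry":0,"rz":0},{"dx":0,"dy":0,"dz":0,"rx":0,"ry":0,"rz":0},{"dx":0,"dy":0,"dz":0,"rx":0,"ry":0,"rz":0}], "fingers": 0.8}}

```text
t: 16.47
eef_pos: [551.7, 252.3, 329.9]
tcp_rot: [-3.14, -0.003, -3.033]
ft_force: [-0.3, 1.0, -0.2]
opening: 0.798
```

{"fn": "play_rows", "kwargs": {"increments": [{"dx":0,"dy":0,"dz":0,"rx":0,"ry":0,"rz":0},{"dx":0,"dy":0,"dz":0,"rx":0,"ry":0,"rz":0},{"dx":0,"dy":0,"dz":0,"rx":0,"ry":0,"rz":0},{"dx":0,"dy":0,"dz":0,"rx":0,"ry":0,"rz":0},{"dx":0,"dy":0,"dz":0,"rx":0,"ry":0,"rz":0}], "fingers": 0.0}}

```text
t: 16.88
eef_pos: [551.7, 252.3, 329.9]
tcp_rot: [-3.14, -0.003, -3.033]
ft_force: [0.7, -0.5, 0.7]
opening: 0.626
```

```bash
python3 - <<'E'
from h import *
cam('wrist','w15.png')
plan([552,252,329.5],3.251); print(env.state()['joints'])
E
```

```text
now [551.7 252.3 330. ] [-3.140e+00 -3.000e-03 -3.033e+00] f [ 0.8 -1.8 -0.1] m [-0.11 -0.1  -0.  ]
shift [-0.3 -0.3  0.5] rot [-0.01 -0.03 -0.  ]
[ 3.20125071e-01  5.46932260e-01  1.68434066e+00 -1.05135293e-03
  9.13607191e-01 -1.35902240e+00]
```

View pics/w15.png

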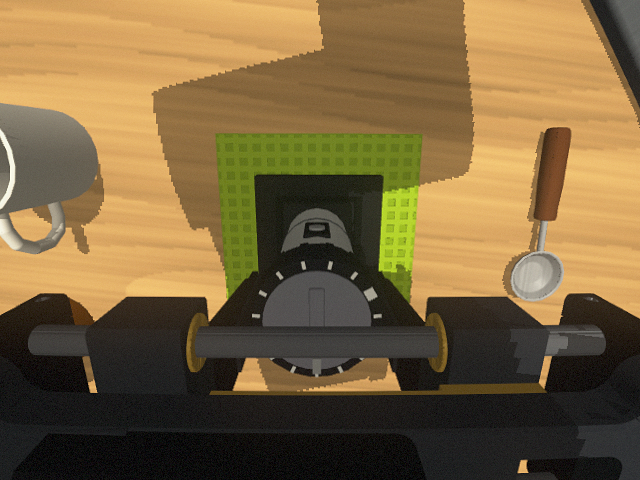

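{"fn": "play_rows", "kwargs": {"increments": [{"dx":0,"dy":0,"dz":0,"rx":0,"ry":0,"rz":1},{"dx":0,"dy":0,"dz":0,"rx":0,"ry":0,"rz":2},{"dx":0,"dy":0,"dz":0,"rx":0,"ry":0,"rz":3},{"dx":0,"dy":0,"dz":0,"rx":0,"ry":0,"rz":4},{"dx":0,"dy":0,"dz":0,"rx":0,"ry":0,"rz":5},{"dx":0,"dy":0,"dz":0,"rx":0,"ry":0,"rz":6},{"dx":0,"dy":0,"dz":0,"rx":0,"ry":0,"rz":7},{"dx":0,"dy":0,"dz":0,"rx":0,"ry":0,"rz":8}], "fingers": 0.0}}

```text
t: 17.6
eef_pos: [551.9, 252.5, 330.0]
tcp_rot: [-3.14, -0.001, 2.408]
ft_force: [1.3, 1.8, -0.6]
opening: 0.626
```

```bash
python3 - <<'E'
from h import *
cam('wrist','w16.png')
plan([551.7,252.3,330],3.251); print(env.state()['joints'])
E
```

```text
now [551.9 252.5 330. ] [-3.14e+00 -1.00e-03  2.40e+00] f [ 1.5  2.1 -0.8] m [ 0.48 -0.54 -0.01]
shift [-0.  -0.3 -0. ] rot [-0.01 -0.01 -8.13]
[ 3.20349591e-01  5.47123380e-01  1.68384519e+00 -4.60801852e-04
  9.12653549e-01 -5.08669786e-01]
```

View pics/w16.png

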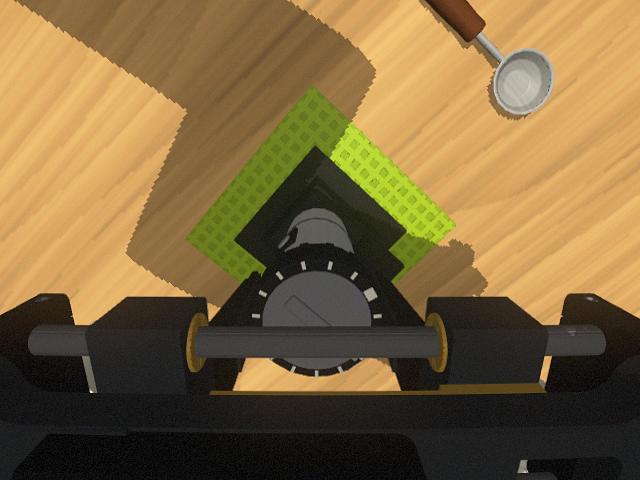

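{"fn": "play_rows", "kwargs": {"increments": [{"dx":0,"dy":0,"dz":0,"rx":0,"ry":0,"rz":1},{"dx":0,"dy":0,"dz":0,"rx":0,"ry":0,"rz":2},{"dx":0,"dy":0,"dz":0,"rx":0,"ry":0,"rz":3},{"dx":0,"dy":0,"dz":0,"rx":0,"ry":0,"rz":4},{"dx":0,"dy":0,"dz":0,"rx":0,"ry":0,"rz":5},{"dx":0,"dy":0,"dz":0,"rx":0,"ry":0,"rz":6},{"dx":0,"dy":0,"dz":0,"rx":0,"ry":0,"rz":7},{"dx":0,"dy":0,"dz":0,"rx":0,"ry":0,"rz":8}], "fingers": 0.0}}

```text
t: 18.32
eef_pos: [552.1, 252.6, 330.0]
tcp_rot: [-3.141, 0.0, 1.56]
ft_force: [2.2, 1.2, -1.9]
opening: 0.623
```

```bash
python3 - <<'E'
from h import *
cam('wrist','w17.png')
plan([551.7,252.3,330],3.251)
E
```

```text
now [552.1 252.6 330. ] [-3.141  0.     1.552] f [ 2.1  0.8 -2.4] m [ 0.3  -0.74 -0.03]
shift [-0.3 -0.4  0. ] rot [-1.000e-02 -0.000e+00 -1.622e+01]
```

{"fn": "play_rows", "kwargs": {"increments": [{"dx":0,"dy":0,"dz":0,"rx":0,"ry":0,"rz":0.7},{"dx":0,"dy":0,"dz":0,"rx":0,"ry":0,"rz":1.4},{"dx":0,"dy":0,"dz":0,"rx":0,"ry":0,"rz":2.1},{"dx":0,"dy":0,"dz":0,"rx":0,"ry":0,"rz":2.8},{"dx":0,"dy":0,"dz":0,"rx":0,"ry":0,"rz":3.3}], "fingers": 0.0}}

```text
t: 18.78
eef_pos: [552.3, 252.7, 330.0]
tcp_rot: [3.141, 0.0, 1.208]
ft_force: [2.7, 0.5, -1.2]
opening: 0.628
```

```bash
python3 - <<'E'
from h import *
plan([551.7,252.3,330],3.251)
E
```

```text
now [552.3 252.7 330. ] [3.141 0.    1.208] f [ 2.7  0.5 -1.2] m [ 0.1  -0.74  0.01]
shift [-0.6 -0.4  0. ] rot [  0.     0.   -19.51]
```

{"fn": "play_rows", "kwargs": {"increments": [{"dx":0,"dy":0,"dz":0,"rx":0,"ry":0,"rz":0.3},{"dx":0,"dy":0,"dz":0,"rx":0,"ry":0,"rz":0.5}], "fingers": 0.0}}

```text
t: 18.95
eef_pos: [552.5, 252.7, 330.0]
tcp_rot: [3.141, -0.0, 1.158]
ft_force: [2.5, 0.3, -1.4]
opening: 0.627
```

```bash
python3 - <<'E'
from h import *
plan([551.7,252.3,330],3.251)
E
```

```text
now [552.5 252.7 330. ] [ 3.141 -0.     1.158] f [ 2.5  0.3 -1.4] m [ 0.13 -0.47  0.04]
shift [-0.7 -0.5 -0. ] rot [ 1.000e-02  0.000e+00 -1.999e+01]
```

{"fn": "play_rows", "kwargs": {"increments": [{"dx":0,"dy":0,"dz":0,"rx":0,"ry":0,"rz":0.3},{"dx":0,"dy":0,"dz":0,"rx":0,"ry":0,"rz":0.5}], "fingers": 0.0}}

```text
t: 19.12
eef_pos: [552.6, 252.8, 330.1]
tcp_rot: [3.14, -0.001, 1.108]
ft_force: [3.0, 1.7, -1.1]
opening: 0.627
```

```bash
python3 - <<'E'
from h import *
plan([551.7,252.3,330],3.251);cam('wrist','w18.png')
E
```

```text
now [552.6 252.8 330.1] [ 3.140e+00 -1.000e-03  1.108e+00] f [ 3.   1.7 -1.1] m [ 0.31 -0.76  0.46]
shift [-0.8 -0.6  0.1] rot [ 1.000e-02  1.000e-02 -2.047e+01]
```

View pics/w18.png

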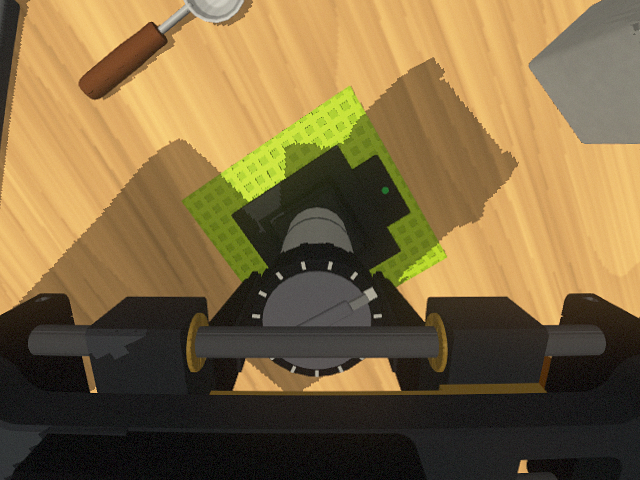

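{"fn": "play_rows", "kwargs": {"increments": [{"dx":0,"dy":0,"dz":0,"rx":0,"ry":0,"rz":0.2},{"dx":0,"dy":0,"dz":0,"rx":0,"ry":0,"rz":0.2}], "fingers": 0.0}}

```text
t: 19.33
eef_pos: [552.7, 253.0, 330.1]
tcp_rot: [3.14, -0.001, 1.085]
ft_force: [3.5, 1.8, -0.3]
opening: 0.627
```

```bash
python3 - <<'E'
from h import *
plan([551.7,252.3,330],3.251)
E
```

```text
now [552.7 253.  330.1] [ 3.140e+00 -1.000e-03  1.085e+00] f [ 3.5  1.8 -0.3] m [ 0.44 -0.69  0.34]
shift [-1.1 -0.6  0.1] rot [ 2.000e-02  1.000e-02 -2.068e+01]
```

{"fn": "play_rows", "kwargs": {"increments": [{"dx":0,"dy":0,"dz":0,"rx":0,"ry":0,"rz":-1},{"dx":0,"dy":0,"dz":0,"rx":0,"ry":0,"rz":-2},{"dx":0,"dy":0,"dz":0,"rx":0,"ry":0,"rz":-3},{"dx":0,"dy":0,"dz":0,"rx":0,"ry":0,"rz":-4},{"dx":0,"dy":0,"dz":0,"rx":0,"ry":0,"rz":-5},{"dx":0,"dy":0,"dz":0,"rx":0,"ry":0,"rz":-6},{"dx":0,"dy":0,"dz":0,"rx":0,"ry":0,"rz":-7},{"dx":0,"dy":0,"dz":0,"rx":0,"ry":0,"rz":-8}], "fingers": 0.0}}

```text
t: 20.0
eef_pos: [552.4, 253.0, 330.0]
tcp_rot: [3.141, -0.0, 1.929]
ft_force: [0.3, 2.1, -0.8]
opening: 0.626
```

{"fn": "play_rows", "kwargs": {"increments": [{"dx":0,"dy":0,"dz":0,"rx":0,"ry":0,"rz":-1},{"dx":0,"dy":0,"dz":0,"rx":0,"ry":0,"rz":-2},{"dx":0,"dy":0,"dz":0,"rx":0,"ry":0,"rz":-3},{"dx":0,"dy":0,"dz":0,"rx":0,"ry":0,"rz":-4},{"dx":0,"dy":0,"dz":0,"rx":0,"ry":0,"rz":-4.5},{"dx":0,"dy":0,"dz":0,"rx":0,"ry":0,"rz":-4.5}], "fingers": 0.0}}

```text
t: 20.5
eef_pos: [552.3, 253.0, 329.9]
tcp_rot: [3.141, -0.0, 2.403]
ft_force: [0.7, -0.2, -0.3]
opening: 0.627
```

```bash
python3 - <<'E'
from h import *
plan([551.7,252.3,330],3.251);cam('wrist','w19.png')
cv2.imwrite('pics/c19.png',cv2.resize(cv2.imread('pics/w19.png')[180:390,220:420],None,fx=2.8,fy=2.8,interpolation=cv2.INTER_CUBIC))
E
```

```text
now [552.3 253.  329.9] [ 3.141 -0.     2.403] f [ 0.7 -0.2 -0.3] m [-0.1  -0.19  0.04]
shift [-0.  -0.9 -0.1] rot [ 0.  -0.  -8.1]
```

View pics/c19.png

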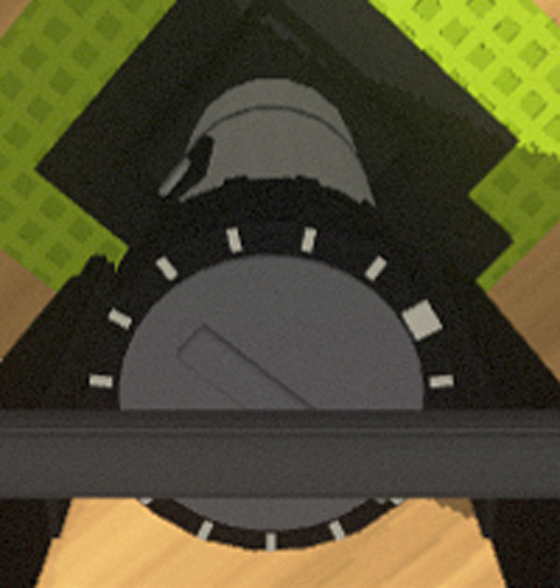

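{"fn": "play_rows", "kwargs": {"increments": [{"dx":0,"dy":0,"dz":0,"rx":0,"ry":0,"rz":0},{"dx":0,"dy":0,"dz":0,"rx":0,"ry":0,"rz":0},{"dx":0,"dy":0,"dz":0,"rx":0,"ry":0,"rz":0},{"dx":0,"dy":0,"dz":0,"rx":0,"ry":0,"rz":0},{"dx":0,"dy":0,"dz":0,"rx":0,"ry":0,"rz":0},{"dx":0,"dy":0,"dz":0,"rx":0,"ry":0,"rz":0},{"dx":0,"dy":0,"dz":0,"rx":0,"ry":0,"rz":0}], "fingers": 1.0}}

```text
t: 21.13
eef_pos: [552.3, 252.9, 329.9]
tcp_rot: [3.141, -0.0, 2.399]
ft_force: [-0.7, -0.1, -0.4]
opening: 0.992
```

{"fn": "play_rows", "kwargs": {"increments": [{"dx":0,"dy":0,"dz":-10,"rx":0,"ry":0,"rz":0},{"dx":0,"dy":0,"dz":-30,"rx":0,"ry":0,"rz":0},{"dx":0,"dy":0,"dz":-60,"rx":0,"ry":0,"rz":0},{"dx":-10,"dy":0,"dz":-90,"rx":0,"ry":0,"rz":0},{"dx":-20,"dy":0,"dz":-115,"rx":0,"ry":0,"rz":0},{"dx":-30,"dy":0,"dz":-120,"rx":0,"ry":0,"rz":0},{"dx":-30,"dy":0,"dz":-120,"rx":0,"ry":0,"rz":0}], "fingers": 1.0}}

```text
t: 21.72
eef_pos: [575.1, 231.6, 452.3]
tcp_rot: [3.138, 0.002, 2.398]
ft_force: [-0.1, -0.3, -1.1]
opening: 1.001
```

```bash
python3 - <<'E'
from h import *
plan([551.7,252.3,330],3.251);cam('wrist','w20.png');cam('side','d20.png');cam('scene','s20.png')
cv2.imwrite('pics/c20.png',cv2.resize(cv2.imread('pics/w20.png')[140:300,240:400],None,fx=3.7,fy=3.7,interpolation=cv2.INTER_CUBIC))
E
```

```text
now [575.1 231.6 452.3] [3.138e+00 2.000e-03 2.398e+00] f [-0.1 -0.3 -1.1] m [-0.01 -0.13 -0.03]
shift [ 31.5  -1.  122.2] rot [ 0.02  0.03 -8.14]
```

View pics/c20.png

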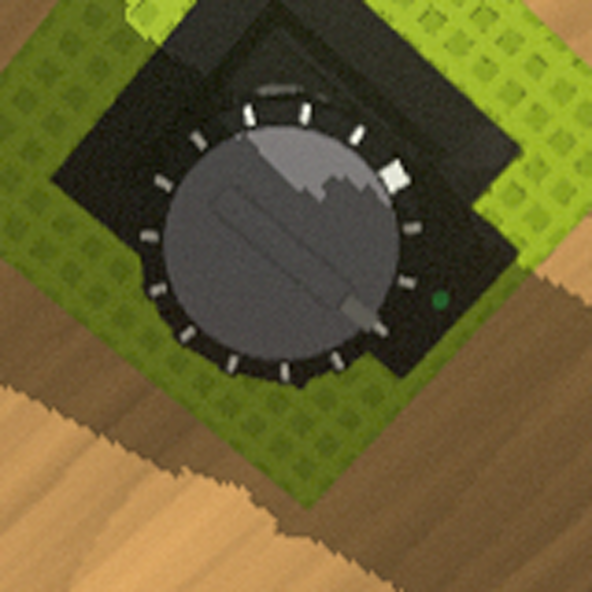

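View pics/d20.png

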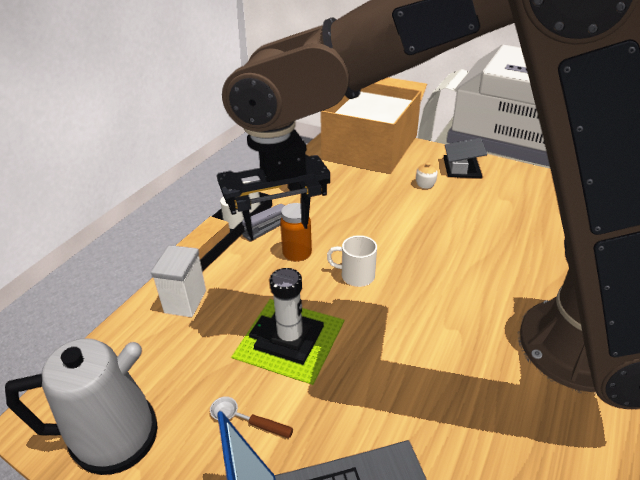

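View pics/s20.png

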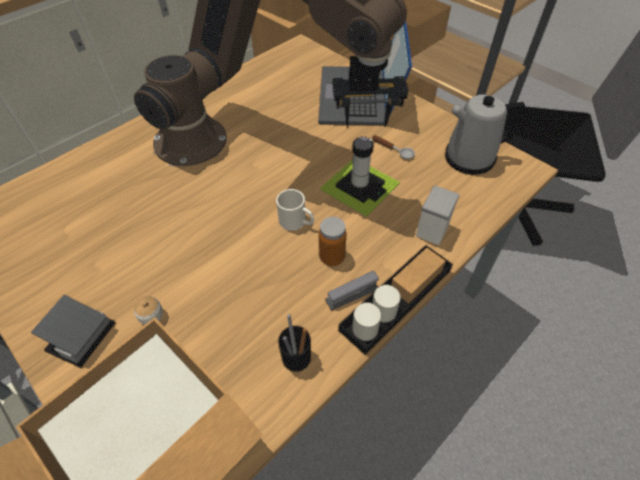

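```bash
python3 -c "
from h import *
print(env.job_done())"
```

```text
the job is handed in; nothing more can be done
None
```

The mill is standing upright in its charging base with the ring three clicks back from the stop. I handed the job in at about 22 s of the 67 s allowed.

- **Standing it up:** I gripped the lying mill by its body, tilted it upright and set it on the bare table. I then took it by the ring from above and lowered it into the recess. It touched the floor at the expected height with only a few newtons.
- **Slip in the grip:** On the first lift the mill slipped about 7–8° in the grip, towards upright. I allowed for that before setting it down.
- **Turning the ring:** The ring started five clicks open. I turned it clockwise until the wrist moment jumped to about 0.46 N m, with the ring's large mark in line with the lid's pointer. I then turned it back about 75° to cover three clicks plus the base's play, and let go.
- **Last checks:** In the final wrist picture the large mark is three ticks anticlockwise of the pointer. The mill stands straight in the base, and the gripper is open and clear. The mug, jar, stapler, sugar pot and scoop look to be where they were, though I judged that by eye only.
- **Disagreements in measurement:** The scene and side cameras placed the base about 8 mm apart. I used the wrist camera's value, about (552, 252) mm, and the insertion met no sideways contact. One rough height check on the lying mill, taken from two wrist pictures, came out about 15 mm low; I put that down to poor point matching, and the grip came out as expected.

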